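# Charge the polishing pot and present its cover

## Task

Charge the polishing pot for its next run: with the scoop, never with the fingers, carry at least three of the five ceramic cones from the tub into the pot, on top of the denture that lies in it, spill none on the bench, and lay the scoop back in the tub. Then take the cover by its bar grip and finish while holding it level over the pot, hovering about a centimetre above the rim and not touching it, each of its three ear holes centred over the matching threaded lug so that a colleague can drop the screws straight in. Keep hold of the cover at the end, and leave the other things on the bench where they stand.

Things in the scene. Friction and masses are not known exactly. Their poses are not given: they have to be found in the camera images.
- pot_mouth (a point): centre of the open mouth of the polishing pot, in the plane of its rim, 78 mm above the bench. Round aluminium drum, fixed: outer diameter 94 mm, inner 86 mm, inner floor 47 mm below the rim, a pink denture 23 mm high fixed on that floor. It stands on a square grey base, 118 x 118 x 26 mm, knob and switch on its -x side. Axes of the pot: z up, -x from the centre to its lone lug
- pot_thread0 (a point): top of the 6 mm threaded hole in a round lug (20 mm across) outside the pot's rim, level with the rim, 58 mm from the pot's centre, the lone lug, at -x of the pot; axes of the pot
- pot_thread1 (a point): top of the 6 mm threaded hole in a round lug (20 mm across) outside the pot's rim, level with the rim, 58 mm from the pot's centre, the lug 40 degrees from the pot's +x towards +y; axes of the pot
- pot_thread2 (a point): top of the 6 mm threaded hole in a round lug (20 mm across) outside the pot's rim, level with the rim, 58 mm from the pot's centre, the lug 40 degrees from the pot's +x towards -y; axes of the pot
- cover_grip (a point): centre of the black bar grip of the loose pot cover: flat-sided, 64 mm long (x), 12 mm wide (y), 16 mm high, centred over the disc, 42 mm above the cover's underside, on two posts at x = +-22 mm with open air below. The cover is an aluminium disc 100 mm across, 6 mm thick (8 in the middle), 0.17 to 0.3 kg, flat on the bench at first. Axes of the cover: z up, -x towards its lone ear
- cover_hole0 (a point): centre, at the underside of the cover, of the 14 mm screw hole in a round ear (26 mm across), 58 mm from the cover's centre, the lone ear, at -x of the cover; belongs over pot_thread0 (the ears are set like the lugs and fit one way only); axes of the cover
- cover_hole1 (a point): centre, at the underside of the cover, of the 14 mm screw hole in a round ear (26 mm across), 58 mm from the cover's centre, the ear 40 degrees from the cover's +x towards +y; belongs over pot_thread1 (the ears are set like the lugs and fit one way only); axes of the cover
- cover_hole2 (a point): centre, at the underside of the cover, of the 14 mm screw hole in a round ear (26 mm across), 58 mm from the cover's centre, the ear 40 degrees from the cover's +x towards -y; belongs over pot_thread2 (the ears are set like the lugs and fit one way only); axes of the cover
- tub_in (a point): centre of the inner floor of the white open tub of cones, 4 mm above the bench; fixed. Inside it is 150 mm long (its x) by 62 mm wide (y); walls 4 mm thick, 40 mm above the bench, the low -x end wall 26 mm, the side walls sloping down to it over the last 54 mm; 164 x 76 mm outside. At first the scoop lies in the -x half, lip towards +x, and the cones are in the +x half, behind them the +x end wall
- scoop_grip (a point): centre of the black grip of the loose steel scoop (about 0.09 kg): a flat-sided bar 66 mm long, 12 mm wide (y), 16 mm high, rising backward at 42 degrees from the blade, its centre 96 mm behind the lip and 62 mm above the blade's underside; with the scoop flat in the tub it overhangs the tub's -x wall. Axes of the scoop: x forward to the lip, y across, z up when the blade lies flat
- scoop_lip (a point): middle of the scoop's front edge, at the blade's underside; axes of the scoop. The blade is a flat floor 56 mm long, 52 mm wide outside, 2 mm thick with a bevelled lip, open in front; side walls 26 mm high at the back fall to nothing at the lip, back wall 26 mm. The smooth cones slide on the blade from a slope of about 20 degrees
- cone0_mid (a point): centre of a loose white ceramic polishing cone: blunt-tipped, 16 mm across at its foot, 16 mm long, 10 g, standing in the +x half of the tub at first (its axes do not matter)
- cone1_mid (a point): centre of a loose white ceramic polishing cone: blunt-tipped, 16 mm across at its foot, 16 mm long, 10 g, lying on its side in the +x half of the tub at first (its axes do not matter)
- cone2_mid (a point): centre of a loose white ceramic polishing cone: blunt-tipped, 16 mm across at its foot, 16 mm long, 10 g, lying on its side in the +x half of the tub at first (its axes do not matter)
- cone3_mid (a point): centre of a loose white ceramic polishing cone: blunt-tipped, 16 mm across at its foot, 16 mm long, 10 g, standing in the +x half of the tub at first (its axes do not matter)
- cone4_mid (a point): centre of a loose white ceramic polishing cone: blunt-tipped, 16 mm across at its foot, 16 mm long, 10 g, lying on its side in the +x half of the tub at first (its axes do not matter)
- jar: bystander: round jar with white lid, 58 mm across, 42 mm high, at the front edge of the bench; origin at its underside
- cast_a: bystander: white plaster dental cast, 51 x 58 x 31 mm; origin at its underside
- cast_b: bystander: yellowish dental cast, 44 x 48 x 28 mm, at the front edge of the bench; origin at its underside
- articulator: bystander: small metal articulator, 50 x 88 x 57 mm; origin at its underside

How it is judged:
By the outcome, as a careful person would: the job done as asked, in the order asked, and still so for the second after the job is handed in, while the arm keeps its last pose, push and grip.
It also fails if it takes over 64 s, if anything falls off the work surface, if the arm or the gripper's body presses on something with over 40 N, if the wrist force passes 120 N, or if a joint passes its speed limit or range.

## Robot

A 6-joint arm with a two-finger parallel gripper is mounted at the origin on a cart in front of the work surface, level with it; the furniture and walls round the work are solid. World frame = base frame: x ahead of the robot, y to its left, z up, the work surface at z = 0. Lengths are in m, angles in rad, forces in N, time in s.
With the tool pointing down it reaches from about 0.35 to 0.775 m from the base axis. Payload 5.5 kg.
Tool frame: the origin (TCP) lies midway between the tips of the shut fingers; the grasp point (between the pads) lies 19 mm behind it; z points along the fingers, y is the line along which they close (so a half turn about z gives the same grasp; the last joint's range is limited). The gripper opens to 85 mm and grips with 20 to 120 N. Pads are 22 mm wide; open, the fingers measure 114 mm over their backs; the gripper's body (76 mm by 85 mm) begins 54 mm behind the grasp point. The pads swing forward as they close: fully open they stand 13 mm farther back than shut.
Start: joints at [-1.333, 0.313, 0.046, 1.304, 0, 1.431], TCP at [0.212, -0.534, 0.231] pointing down, gripper open.
Joint ranges: [-2.76, 2.76], [-0.86, 1.69], [-1.03, 1.26], [-2.2, 2.34], [-1.47, 1.5], [-3.14, 3.14]. Speed limits (rad/s): [2.57, 2.57, 3.14, 3.14, 3.14, 3.14].

## Interface

Orientations are given as a rotation vector (axis times angle).
In Python, from bench import manip, get_image, camera_info, order gives the robot as it stands. The module is installed in compiled form; this text tells all that it offers.
- The arm moves only by the shell command python3 -m creep 'ROWS' [FORCE]. ROWS is JSON, a list of rows, each an object of numbers: "tx", "ty", "tz": the shift along the tool's x, y, z each as a share of 250 mm, from -1 to 1; "wx", "wy", "wz": the turn, a rotation vector about the tool's x, y, z each as a share of 30 degrees, from -1 to 1; "gripper": the finger opening in mm, from 0 to 85.4. A call has 1 to 10 rows; each row is the pose to reach, as a shift and turn from the pose commanded when the call began, along the tool's axes at that moment; what a row does not reach only later rows make up. A row lasts 1/8 s, in which the tool goes at most 62.5 mm and 10.7 degrees, less where a joint would pass 70% of its speed; a pose out of reach is approached as far as the arm can. A call with a number of a shift or a turn outside -1 to 1 is refused whole. A call with a gripper value outside its range is refused whole. The fingers move at their own pace and stop on an object; FORCE is the grip in N (left out, the last holds). Time passes only in rows, so rows that repeat a pose let the fingers close. It gives the time, the measured TCP pose, the force, the opening and the grip force at its end, in the units of the state.
- manip.read_state(): the state, without advancing time (a new reading comes with each control period).
- get_image(name): name is "side" or "top"; returns the picture (384x512x3 uint8, red, green, blue); there is no depth.
- camera_info(name): a dict with "vertical_fov" (degrees; the focal length in pixels is half the picture's height over the tangent of half this angle, whatever the lens; pixels are square), "cx", "cy" (the principal point, pixels), "cam_to_world" (4x4, takes a point from camera to world coordinates). Camera axes: x right, y down, z forward; pixel columns grow to the right and rows downward; lengths in m; the calibration is good to about 2 mm. A picture is of the moment at which its call begins. camera_info takes no time and is no camera call.
- order.hand_in(): hands the job in; it is judged then, once.
The state is a dict: "clock": time; "joints": joint angles; "dq": joint speeds; "joint_torque": joint torques, N m; "eef_pos": TCP position; "tcp_rot": TCP orientation; "force": force on the tool from outside, world axes, zero at the start; "moment": the same for the moment, N m; "grip_width": finger opening in m; "finger_force": force on a finger pad.
Only numpy, scipy, OpenCV 4.12 (cv2) and the standard library are available. Lean on these libraries where they do the work, as an engineer would, in place of code of your own. Each camera call takes 0.05 s, during which the arm holds its last target. There are 200 camera calls.

## Working session

There is one attempt and no reset: what is moved stays moved. The work goes in short steps, Python scripts to look and compute and a shell command to move; the robot and the scene stay as the last step left them, time stands still between calls to the robot, and variables do not carry over. Pictures are saved under pics/ and viewed, at most 10 in all, crops included, and the job is handed in when it is done.

```bash
ls; mkdir -p pics
python3 - <<'E'
from bench import manip,get_image,camera_info
import cv2,numpy as np
for n in("side","top"):
    im=get_image(n); np.save(f"pics/{n}0.npy",im); cv2.imwrite(f"pics/{n}0.png",cv2.resize(im[:,:,::-1],(768,576),interpolation=cv2.INTER_CUBIC)); print(n,camera_info(n))
print(manip.read_state())
E
```

```text
pics
side {'vertical_fov': 47.42445491729814, 'cx': 248.09549096358552, 'cy': 186.9411643347169, 'cam_to_world': array([[-0.95200984, -0.17642524,  0.25010277,  0.21096422],
       [-0.30605244,  0.54065431, -0.78359736,  0.92108955],
       [ 0.00302721, -0.82253696, -0.56870359,  0.8088976 ],
       [ 0.        ,  0.        ,  0.        ,  1.        ]])}
top {'vertical_fov': 56.535658338263055, 'cx': 256.6799965419686, 'cy': 189.88700468002517, 'cam_to_world': array([[-0.01824517, -0.9993149 ,  0.03219998,  0.51354393],
       [-0.99973037,  0.01869647,  0.01377049, -0.0912349 ],
       [-0.01436308, -0.03194005, -0.99938658,  0.92601752],
       [ 0.        ,  0.        ,  0.        ,  1.        ]])}
{'clock': 0.1, 'joints': array([-1.33258158e+00,  3.13977942e-01,  4.50624082e-02,  1.30361419e+00,
        7.29575628e-07,  1.43121926e+00]), 'dq': array([ 4.97843165e-04, -6.18402380e-04,  2.74554255e-03, -2.13755616e-03,
        2.20769363e-05, -1.93300738e-03]), 'joint_torque': array([ 2.75493119e-03, -4.81726205e+01,  2.99243796e+01,  1.28317988e-02,
       -1.41129954e-04,  1.24115928e-05]), 'eef_pos': array([ 0.21198967, -0.53398316,  0.23045576]), 'tcp_rot': array([-3.08400996e+00, -5.89586066e-01,  1.33013564e-04]), 'force': array([ 0.25096295,  0.2183864 , -0.15883332]), 'moment': array([ 0.07232602, -0.01932657,  0.01984718]), 'finger_force': 0.0, 'grip_width': 0.08549477013303539}
```

View pics/top0.png

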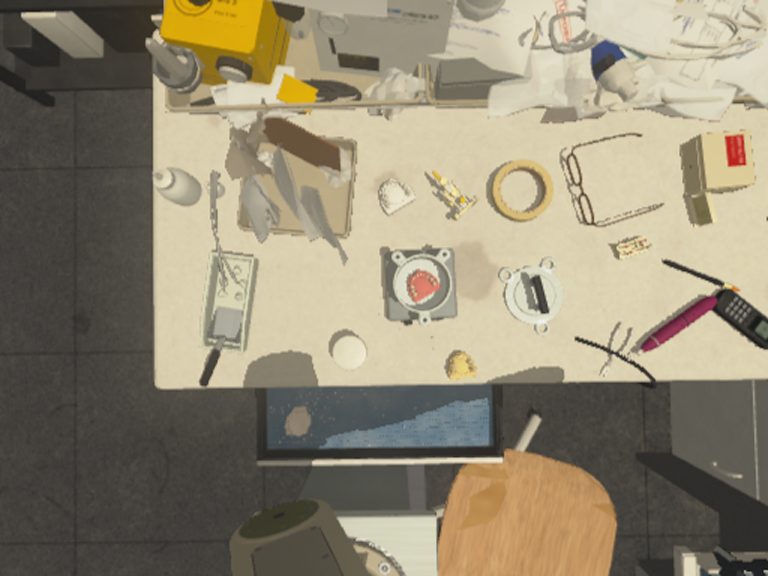

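View pics/side0.png

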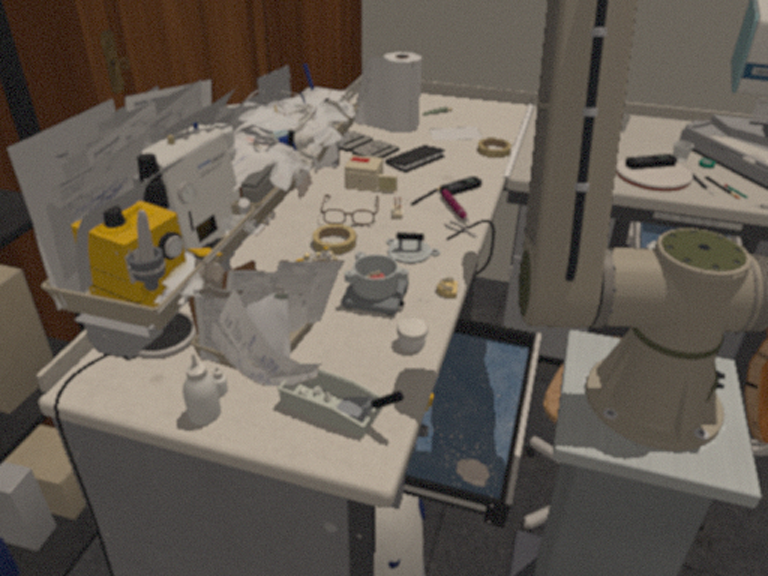

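The top view shows the tub at about (228,300), grip (210,366), pot (420,286) with its lone lug down (425,318), cover (531,295) with its lone ear down (542,326), all in 1.5x pixels. The side view shows the same things at (330,400), (377,280) and (408,243). I'll enlarge these for subpixel work.

```bash
cat > h.py <<'E'
import numpy as np,cv2
from bench import manip,get_image,camera_info
from scipy.spatial.transform import Rotation as R
def cam(n):
    c=camera_info(n); return 192/np.tan(np.radians(c["vertical_fov"])/2),c["cx"],c["cy"],np.array(c["cam_to_world"])
def ray(n,p):
    f,cx,cy,T=cam(n); d=T[:3,:3]@np.array([(p[0]-cx)/f,(p[1]-cy)/f,1.]); return T[:3,3],d/np.linalg.norm(d)
def plane(n,p,z):
    o,d=ray(n,p); return o+d*(z-o[2])/d[2]
def tri(pt,ps):
    a,d=ray("top",pt);b,e=ray("side",ps)
    s=np.linalg.lstsq(np.c_[d,-e],b-a,rcond=None)[0]; P=a+d*s[0];Q=b+e*s[1]
    return (P+Q)/2,np.linalg.norm(P-Q)
def proj(n,X):
    f,cx,cy,T=cam(n); c=T[:3,:3].T@(np.asarray(X)-T[:3,3]); return np.array([f*c[0]/c[2]+cx,f*c[1]/c[2]+cy])
def crop(im,x0,y0,w,h,k):
    c=cv2.resize(im[y0:y0+h,x0:x0+w,::-1],None,fx=k,fy=k,interpolation=cv2.INTER_CUBIC)
    for x in range((-x0)%10,w,10): cv2.putText(c,str(x+x0),(x*k,8),0,.3,(255,0,255),1); c[:12:1,x*k]=(255,0,255)
    for y in range((-y0)%10,h,10): cv2.putText(c,str(y+y0),(0,y*k+4),0,.3,(255,0,0),1); c[y*k,:10]=(255,0,0)
    return c
def comp(name,parts):  # (img,x0,y0,w,h,k,px,py)
    C=np.zeros((600,800,3),np.uint8)
    for im,x,y,w,h,k,px,py in parts: C[py:py+h*k,px:px+w*k]=crop(im,x,y,w,h,k)
    cv2.imwrite(f"pics/{name}.png",C)
E
python3 - <<'E'
from h import *
t=np.load("pics/top0.npy");s=np.load("pics/side0.npy")
comp("c1",[(t,125,160,50,100,6,0,0),(t,250,158,80,62,6,310,0),(t,325,165,50,60,6,310,0+0) if 0 else (t,328,168,50,60,4,0,0) if 0 else (s,182,240,100,55,4,310,375)])
comp("c2",[(t,325,165,50,60,6,0,0),(s,224,150,75,65,6,310,0),(s,224,150,10,10,1,0,500)])
E
```

```text
(no output)
```

View pics/c1.png

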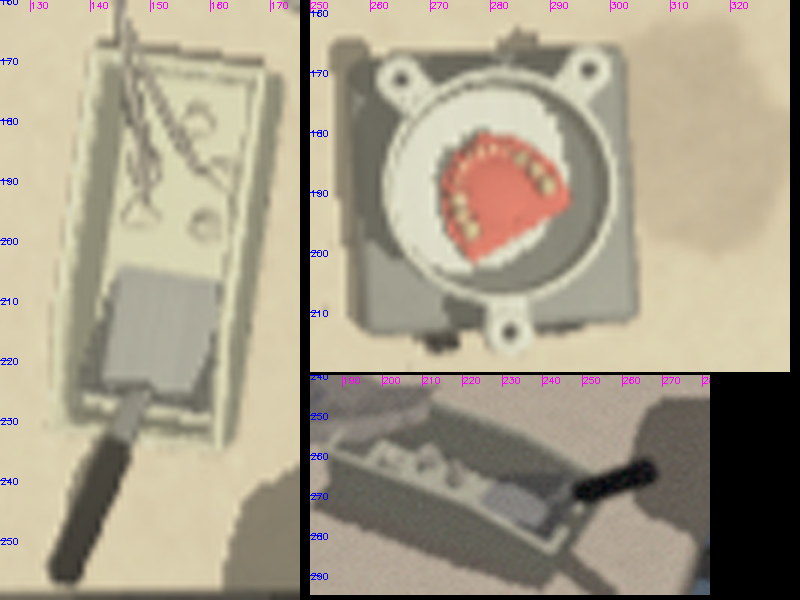

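View pics/c2.png

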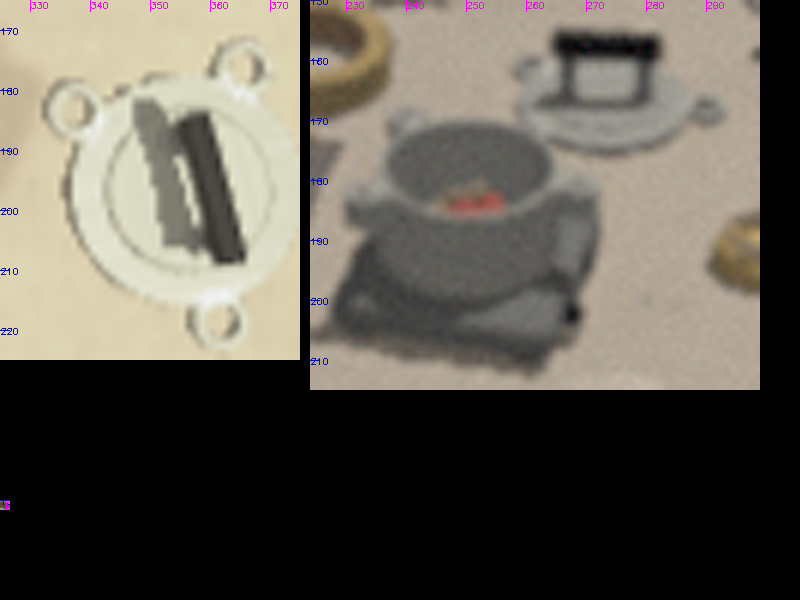

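The crops show the pot's lug holes at top-view pixels (282.9,212.7), (264.8,170.7) and (296.1,169.1). The cover's ear holes are at (360.9,218.2), (336.6,182.9) and (364.6,175.8). Both black bars stand clear in both views. Next I'll get centroids and triangulate.

Run:
```python
from h import *
np.set_printoptions(precision=4,suppress=True)
t=np.load("pics/top0.npy");s=np.load("pics/side0.npy")
def bar(im,x0,y0,x1,y1,th):
    g=im[y0:y1,x0:x1].max(2); m=(g<th).astype(np.uint8)
    n,l,st,c=cv2.connectedComponentsWithStats(m); k=1+np.argmax(st[1:,4]); ys,xs=np.where(l==k)
    P=np.c_[xs+x0,ys+y0].astype(float); c=P.mean(0); u=np.linalg.svd(P-c,full_matrices=False)[2][0]; q=(P-c)@u
    L=np.sqrt(12*q.var()); return c,c-u*L/2,c+u*L/2,len(P),L
def hole(im,x,y,r=3):
    # dark-weighted centroid
    x=int(round(x));y=int(round(y)); g=im[y-r:y+r+1,x-r:x+r+1].astype(float).sum(2); w=np.clip(np.percentile(g,70)-g,0,None)
    yy,xx=np.mgrid[y-r:y+r+1,x-r:x+r+1]; return np.array([(w*xx).sum(),(w*yy).sum()])/w.sum()
for nm,bt,bs in(("cover",(345,178,372,212),(262,152,286,162)),("scoop",(130,228,150,258),(240,255,272,275))):
    a=bar(t,*bt,85);b=bar(s,*bs,60); print(nm,a,b)
    print(" centre",tri(a[0],b[0]))
    for i in(1,2):
        for j in(1,2):
            p,e=tri(a[i],b[j]); print("  end",i,j,p,e)
H=[hole(t,282.9,212.7),hole(t,264.8,170.7),hole(t,296.1,169.1)]
P=[plane("top",h,.078) for h in H];print("pot",H,P)
def fit(P):
    th=np.radians([180,40,-40]); M=.058*np.c_[np.cos(th),np.sin(th)]; P=np.array(P)[:,:2]
    z=M[:,0]+1j*M[:,1]; w=P[:,0]+1j*P[:,1]; r=np.vdot(z-z.mean(),w-w.mean()); a=np.angle(r); sc=abs(r)/np.vdot(z-z.mean(),z-z.mean()).real
    c=w.mean()-np.exp(1j*a)*z.mean(); print(" centre",c,"yaw deg",np.degrees(a),"scale",sc,"res mm",abs(w-c-np.exp(1j*a)*z)*1e3)
fit(P)
H=[hole(t,282.9,212.7),hole(t,264.8,170.7),hole(t,296.1,169.1)]
C=[(360.9,218.2),(336.6,182.9),(364.6,175.8)]
fit([plane("top",h,.004) for h in C])
# pot lug heights: triangulate with side crop guesses (lug tops): left lug(+x side?) 
for h in H: print("proj",proj("side",plane("top",h,.078)))
# tub rim corners (outer) from crop c1
for n,p,z in(("NL",(92,48),.04),("NR",(283,72),.04),("SL",(66,418),.026),("SR",(224,440),.026)):
    q=(125+p[0]/6-.42,160+p[1]/6-.42); X=plane("top",q,z); print(n,X, proj("side",X))
for n,p in(("lipL",(117,265)),("lipR",(222,279)),("bkL",(103,388)),("bkR",(197,398))):
    q=(125+p[0]/6-.42,160+p[1]/6-.42); print(n,plane("top",q,.006))
for p in((200,118),(215,175),(205,225),(140,205),(150,165)):
    print("cone",plane("top",(125+p[0]/6-.42,160+p[1]/6-.42),.012))
```

```text
cover (array([359.7984, 196.2258]), array([356.7552, 184.1616]), array([362.8416, 208.29  ]), 124, np.float64(24.884144521368825)) (array([272.7925, 157.3585]), array([264.2122, 157.0095]), array([281.3727, 157.7075]), 53, np.float64(17.17472158487851))
 centre (array([ 0.5222, -0.3331,  0.041 ]), np.float64(0.001211601509256879))
  end 1 1 [ 0.5516 -0.3267  0.0405] 2.3010332176550695e-05
  end 1 2 [ 0.5231 -0.3338  0.0399] 0.05879299219908431
  end 2 1 [ 0.5205 -0.3265  0.0502] 0.060476045815428064
  end 2 2 [ 0.493  -0.3394  0.0415] 0.002437445294849789
scoop (array([139.5169, 245.0932]), array([144.0913, 233.9139]), array([134.9426, 256.2725]), 118, np.float64(24.157933547140324)) (array([258.0259, 266.2241]), array([267.9744, 262.9351]), array([248.0773, 269.5132]), 116, np.float64(20.956296075995123))
 centre (array([0.4138, 0.2051, 0.0668]), np.float64(0.0005386004420511866))
  end 1 1 [0.4177 0.1894 0.0632] 0.04571550990586841
  end 1 2 [0.4391 0.2014 0.0445] 0.0016450635555566747
  end 2 1 [0.3897 0.2086 0.0881] 0.0007637978628047364
  end 2 2 [0.4097 0.2211 0.0736] 0.0457479
[... 282 characters left out ...]
350963 scale 1.0048520614387524 res mm [0.604  0.2806 0.6821]
 centre (0.5224253873031569-0.3312382443445421j) yaw deg 13.253085666866191 scale 1.003579980012836 res mm [0.4359 0.2884 0.222 ]
proj [268.5824 179.9408]
proj [232.3328 181.2685]
proj [239.1673 168.475 ]
NL [0.6033 0.2118 0.04  ] [184.4845 258.9492]
NR [0.5918 0.1321 0.04  ] [201.2326 239.6214]
SL [0.4488 0.2288 0.026 ] [241.0242 281.9956]
SR [0.4385 0.1621 0.026 ] [253.4079 264.0565]
lipL [0.5128 0.2133 0.006 ]
lipR [0.5059 0.168  0.006 ]
bkL [0.46   0.2198 0.006 ]
bkR [0.455  0.1792 0.006 ]
cone [0.5751 0.1751 0.012 ]
cone [0.5506 0.1688 0.012 ]
cone [0.5292 0.1734 0.012 ]
cone [0.5383 0.2012 0.012 ]
cone [0.5554 0.1968 0.012 ]
```

```bash
cat >> h.py <<'E'
def Rt(yaw,a):  # scoop/cover heading yaw deg, forward tilt a deg; tool y = +v
    p=np.radians(yaw);a=np.radians(a);u=np.array([np.cos(p),np.sin(p),0]);v=np.array([-np.sin(p),np.cos(p),0]);Z=np.array([0,0,1.])
    z=np.sin(a)*u-np.cos(a)*Z; return np.c_[np.cross(v,z),v,z]
def plan(wps,start=None):
    if start is None:
        s=manip.read_state(); start=(s["eef_pos"],R.from_rotvec(s["tcp_rot"]).as_matrix())
    p,M=start
    for q,N in wps:
        q=np.asarray(q); t=M.T@(q-p)/.25; w=R.from_matrix(M.T@N).as_rotvec(degrees=True)/30
        print("t",np.round(t,4),"w",np.round(w,4),"rows",round(np.linalg.norm(q-p)/.0625,1),round(np.linalg.norm(w)*30/10.7,1)); p,M=q,N
def st():
    s=manip.read_state(); M=R.from_rotvec(s["tcp_rot"]).as_matrix(); print(round(s["clock"],2),"pos",s["eef_pos"].round(4),"F",s["force"].round(1),"w",round(s["grip_width"]*1e3,1),"gf",round(s["finger_force"],1),"j",s["joints"].round(2),"\nz",M[:,2].round(3),"y",M[:,1].round(3)); return s,M
E
python3 - <<'E'
from h import *
g=np.array([.4138,.2051,.0668]);p=np.radians(-8.5);u=np.array([np.cos(p),np.sin(p),0])
g=g+.006*(-.743*u+.669*np.array([0,0,1.])); N=Rt(-8.5,15); T=g+.019*N[:,2]
print("T",T)
plan([((.36,-.38,.23),Rt(231.7,0)),((.46,-.2,.23),Rt(261.7,0)),((.47,0,.23),Rt(291.7,0)),((.43,.12,.2),Rt(321.7,0)),(T-.07*N[:,2],Rt(-8.5,15)),(T,N)])
E
```

```text
T [0.41425451 0.20503207 0.05246141]
t [ 0.7775 -0.3541  0.0026] w [-0.0031 -0.0013 -1.0018] rows 3.4 2.8
t [ 0.813  -0.1323  0.    ] w [ 0.  0. -1.] rows 3.3 2.8
t [ 0.7974 -0.0759  0.    ] w [ 0.  0. -1.] rows 3.2 2.8
t [0.5051 0.0288 0.12  ] w [ 0.  0. -1.] rows 2.1 2.8
t [0.3231 0.1919 0.3197] w [-0.13   -0.4887 -0.9876] rows 2.0 3.1
t [ 0.   -0.    0.28] w [0. 0. 0.] rows 1.1 0.0
```

```bash
python3 -m creep '[{"tx":0.7775,"ty":-0.354,"tz":0.0,"wz":-1,"gripper":60},{"tx":0.7775,"ty":-0.354,"tz":0.0,"wz":-1,"gripper":60},{"tx":0.7775,"ty":-0.354,"tz":0.0,"wz":-1,"gripper":60},{"tx":0.7775,"ty":-0.354,"tz":0.0,"wz":-1,"gripper":60}]'
python3 -m creep '[{"tx":0.813,"ty":-0.132,"wz":-1,"gripper":60},{"tx":0.813,"ty":-0.132,"wz":-1,"gripper":60},{"tx":0.813,"ty":-0.132,"wz":-1,"gripper":60},{"tx":0.813,"ty":-0.132,"wz":-1,"gripper":60}]'
python3 -m creep '[{"tx":0.797,"ty":-0.076,"wz":-1,"gripper":60},{"tx":0.797,"ty":-0.076,"wz":-1,"gripper":60},{"tx":0.797,"ty":-0.076,"wz":-1,"gripper":60},{"tx":0.797,"ty":-0.076,"wz":-1,"gripper":60},{"tx":0.797,"ty":-0.076,"wz":-1,"gripper":60}]'
python3 - <<'E'
from h import *
st()
E
```

```text
0.1 pos [ 0.212  -0.534   0.2305] F [ 0.3  0.2 -0.2] w 85.5 gf 0.0 j [-1.33  0.31  0.05  1.3   0.    1.43] 
z [-0.     0.002 -1.   ] y [ 0.369 -0.929 -0.002]validation failed for argument at $[0]...
validation failed for argument at $[0]...
validation failed for argument at $[0]...
```

```bash
python3 -m creep '[{"tx":0.7775,"ty":-0.354,"tz":0,"wx":0,"wy":0,"wz":-1,"gripper":60},{"tx":0.7775,"ty":-0.354,"tz":0,"wx":0,"wy":0,"wz":-1,"gripper":60},{"tx":0.7775,"ty":-0.354,"tz":0,"wx":0,"wy":0,"wz":-1,"gripper":60},{"tx":0.7775,"ty":-0.354,"tz":0,"wx":0,"wy":0,"wz":-1,"gripper":60}]'
```

```text
clock: 0.6
eef_pos: [0.3616, -0.3777, 0.231]
tcp_rot: [-2.824, -1.374, -0.0]
force: [0.1, 0.5, -0.4]
grip_width: 0.0601
finger_force: 0.0
```

All seven keys are needed. Continuing.

```bash
python3 -m creep '[{"tx":0.813,"ty":-0.132,"tz":0,"wx":0,"wy":0,"wz":-1,"gripper":60},{"tx":0.813,"ty":-0.132,"tz":0,"wx":0,"wy":0,"wz":-1,"gripper":60},{"tx":0.813,"ty":-0.132,"tz":0,"wx":0,"wy":0,"wz":-1,"gripper":60},{"tx":0.813,"ty":-0.132,"tz":0,"wx":0,"wy":0,"wz":-1,"gripper":60}]' >/dev/null
python3 -m creep '[{"tx":0.797,"ty":-0.076,"tz":0,"wx":0,"wy":0,"wz":-1,"gripper":60},{"tx":0.797,"ty":-0.076,"tz":0,"wx":0,"wy":0,"wz":-1,"gripper":60},{"tx":0.797,"ty":-0.076,"tz":0,"wx":0,"wy":0,"wz":-1,"gripper":60},{"tx":0.797,"ty":-0.076,"tz":0,"wx":0,"wy":0,"wz":-1,"gripper":60}]' >/dev/null
python3 -m creep '[{"tx":0.505,"ty":0.029,"tz":0.12,"wx":0,"wy":0,"wz":-1,"gripper":60},{"tx":0.505,"ty":0.029,"tz":0.12,"wx":0,"wy":0,"wz":-1,"gripper":60},{"tx":0.505,"ty":0.029,"tz":0.12,"wx":0,"wy":0,"wz":-1,"gripper":60},{"tx":0.505,"ty":0.029,"tz":0.12,"wx":0,"wy":0,"wz":-1,"gripper":60}]' >/dev/null
python3 - <<'E'
from h import *
st()
T=np.array([.41425,.20503,.05246]);N=Rt(-8.5,15)
plan([(T-.07*N[:,2],N),(T,N)])
E
```

```text
2.1 pos [0.4307 0.1189 0.201 ] F [ 0.7 -0.  -0.4] w 59.8 gf 0.0 j [ 0.09  0.08 -0.32  1.17 -0.    0.76] 
z [-0.    -0.001 -1.   ] y [ 0.623  0.782 -0.001]
t [0.3289 0.1927 0.3234] w [-0.1326 -0.4886 -0.9944] rows 2.0 3.1
t [-0.   -0.    0.28] w [0. 0. 0.] rows 1.1 0.0
```

```bash
python3 -m creep '[{"tx":0.329,"ty":0.193,"tz":0.323,"wx":-0.133,"wy":-0.489,"wz":-0.994,"gripper":40},{"tx":0.329,"ty":0.193,"tz":0.323,"wx":-0.133,"wy":-0.489,"wz":-0.994,"gripper":40},{"tx":0.329,"ty":0.193,"tz":0.323,"wx":-0.133,"wy":-0.489,"wz":-0.994,"gripper":40},{"tx":0.329,"ty":0.193,"tz":0.323,"wx":-0.133,"wy":-0.489,"wz":-0.994,"gripper":40},{"tx":0.329,"ty":0.193,"tz":0.323,"wx":-0.133,"wy":-0.489,"wz":-0.994,"gripper":40}]' >/dev/null
python3 - <<'E'
from h import *
st()
T=np.array([.41425,.20503,.05246]);N=Rt(-8.5,15)
plan([(T,N)])
t=get_image("top");s=get_image("side")
comp("c3",[(t,100,150,80,100,4,0,0),(s,160,190,115,110,4,325,0)])
E
```

```text
2.73 pos [0.3978 0.2074 0.1215] F [-0.5  1.3  0. ] w 40.2 gf 0.0 j [ 0.39 -0.02 -0.67  0.69 -0.13  0.53] 
z [ 0.258 -0.037 -0.966] y [0.151 0.988 0.003]
t [ 0.0075 -0.0003  0.2842] w [ 0.0031  0.0029 -0.0081] rows 1.1 0.0
```

View pics/c3.png

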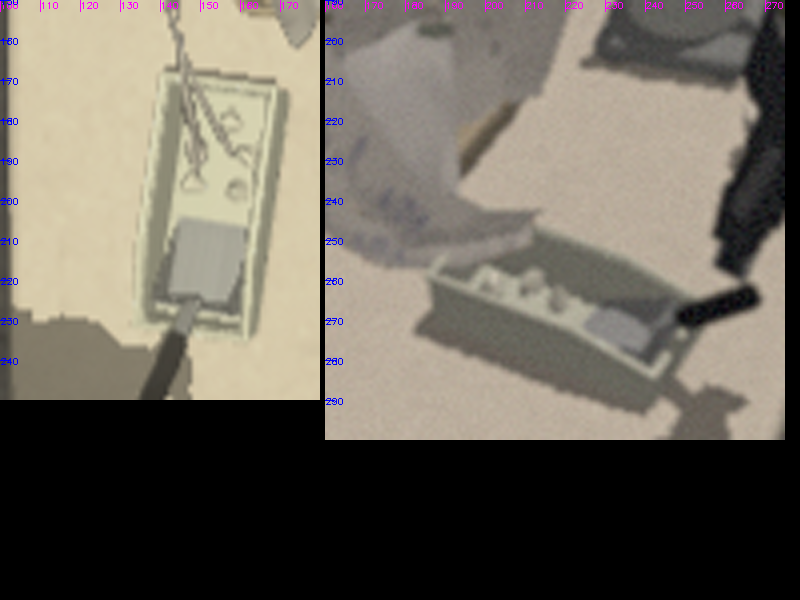

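The fingers stand just above the grip, at about (262,255) in the side view, and the scoop and cones haven't moved. Grasping now.

```bash
python3 -m creep '[{"tx":0.007,"ty":0,"tz":0.284,"wx":0,"wy":0,"wz":0,"gripper":40},{"tx":0.007,"ty":0,"tz":0.284,"wx":0,"wy":0,"wz":0,"gripper":40},{"tx":0.007,"ty":0,"tz":0.284,"wx":0,"wy":0,"wz":0,"gripper":0},{"tx":0.007,"ty":0,"tz":0.284,"wx":0,"wy":0,"wz":0,"gripper":0},{"tx":0.007,"ty":0,"tz":0.284,"wx":0,"wy":0,"wz":0,"gripper":0},{"tx":0.007,"ty":0,"tz":0.284,"wx":0,"wy":0,"wz":0,"gripper":0}]' 90
python3 - <<'E'
from h import *
s,M=st()
p,N=s["eef_pos"],Rt(-8.5,15)
u=np.array([np.cos(np.radians(-8.5)),np.sin(np.radians(-8.5)),0]);v=np.array([-u[1],u[0],0]);Z=np.array([0,0,1])
plan([(p-.004*v+.002*Z,Rt(-8.5,14.5)),(p-.004*v+.03*u+.0005*Z,Rt(-8.5,14)),(p-.004*v+.06*u+.0005*Z,Rt(-8.5,14)),(p-.004*v+.08*u+.0005*Z,Rt(-8.5,14))])
E
```

```text
clock: 3.58
eef_pos: [0.4133, 0.2062, 0.0526]
tcp_rot: [0.21, 2.87, -0.025]
force: [-0.7, -0.2, 2.5]
grip_width: 0.0109
finger_force: 88.3
3.58 pos [0.4133 0.2062 0.0526] F [-0.7 -0.2  2.5] w 10.9 gf 88.3 j [ 0.37  0.09 -0.76  0.49 -0.13  0.5 ] 
z [ 0.259 -0.036 -0.965] y [0.145 0.989 0.002]
t [-0.0021 -0.016  -0.0078] w [0.005  0.0212 0.0043] rows 0.1 0.1
t [-0.1147  0.      0.0359] w [-0.      0.0167 -0.    ] rows 0.5 0.0
t [-0.1164 -0.      0.029 ] w [0. 0. 0.] rows 0.5 0.0
t [-0.0776 -0.      0.0194] w [0. 0. 0.] rows 0.3 0.0
```

```bash
python3 -m creep '[{"tx":-0.002,"ty":-0.016,"tz":-0.008,"wx":0,"wy":0.02,"wz":0,"gripper":0},{"tx":-0.002,"ty":-0.016,"tz":-0.008,"wx":0,"wy":0.02,"wz":0,"gripper":0}]'
python3 -m creep '[{"tx":-0.038,"ty":0,"tz":0.013,"wx":0,"wy":0.017,"wz":0,"gripper":0},{"tx":-0.077,"ty":0,"tz":0.023,"wx":0,"wy":0.017,"wz":0,"gripper":0},{"tx":-0.116,"ty":0,"tz":0.033,"wx":0,"wy":0.017,"wz":0,"gripper":0},{"tx":-0.154,"ty":0,"tz":0.043,"wx":0,"wy":0.017,"wz":0,"gripper":0}]'
python3 - <<'E'
from h import *
s,M=st()
t=get_image("top");s=get_image("side")
comp("c4",[(t,100,150,80,100,4,0,0),(s,180,210,80,75,5,325,0)])
E
```

```text
clock: 3.82
eef_pos: [0.4122, 0.2016, 0.0538]
tcp_rot: [0.211, 2.882, -0.025]
force: [-0.7, 0.9, -0.5]
grip_width: 0.0111
finger_force: 87.9
clock: 4.32
eef_pos: [0.4533, 0.1962, 0.0536]
tcp_rot: [0.211, 2.889, -0.024]
force: [-3.4, 1.1, 7.1]
grip_width: 0.0105
finger_force: 88.6
4.33 pos [0.4533 0.1962 0.0536] F [-3.4  1.1  7.1] w 10.5 gf 88.6 j [ 0.31  0.15 -0.68  0.52 -0.11  0.44] 
z [ 0.24  -0.034 -0.97 ] y [0.145 0.989 0.002]
```

View pics/c4.png

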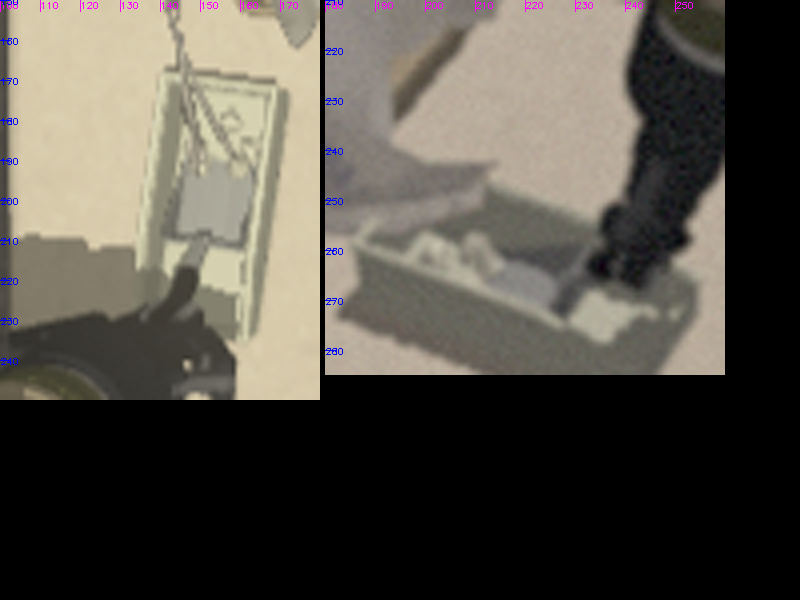

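The scoop is now pushing the cones ahead of its lip, which is at top-view row ~190; the end wall is near row 172. I'll push on towards it.

```bash
python3 -m creep '[{"tx":-0.039,"ty":0,"tz":0.0085,"wx":0,"wy":0,"wz":0,"gripper":0},{"tx":-0.078,"ty":0,"tz":0.018,"wx":0,"wy":0,"wz":0,"gripper":0},{"tx":-0.107,"ty":0,"tz":0.025,"wx":0,"wy":0,"wz":0,"gripper":0},{"tx":-0.126,"ty":0,"tz":0.03,"wx":0,"wy":0,"wz":0,"gripper":0}]'
python3 - <<'E'
from h import *
s,M=st()
E
```

```text
clock: 4.92
eef_pos: [0.4842, 0.1912, 0.053]
tcp_rot: [0.212, 2.891, -0.024]
force: [-2.2, 0.3, 6.0]
grip_width: 0.0108
finger_force: 88.7
4.92 pos [0.4842 0.1912 0.053 ] F [-2.2  0.3  6. ] w 10.8 gf 88.7 j [ 0.28  0.19 -0.62  0.53 -0.1   0.41] 
z [ 0.238 -0.034 -0.971] y [0.145 0.989 0.001]
```

```bash
python3 -m creep '[{"tx":-0.02,"ty":0,"tz":0.005,"wx":0,"wy":0,"wz":0,"gripper":0},{"tx":-0.035,"ty":0,"tz":0.009,"wx":0,"wy":0,"wz":0,"gripper":0}]'
python3 - <<'E'
from h import *
s,M=st()
t=get_image("top");s=get_image("side")
comp("c5",[(t,125,160,50,60,8,0,0),(s,180,230,75,60,5,410,0)])
E
```

```text
clock: 5.18
eef_pos: [0.4928, 0.1899, 0.053]
tcp_rot: [0.211, 2.891, -0.024]
force: [-2.5, 0.2, 6.3]
grip_width: 0.0109
finger_force: 88.8
5.17 pos [0.4928 0.1899 0.053 ] F [-2.5  0.2  6.3] w 10.9 gf 88.8 j [ 0.27  0.21 -0.61  0.53 -0.1   0.41] 
z [ 0.238 -0.034 -0.971] y [0.145 0.989 0.001]
```

View pics/c5.png

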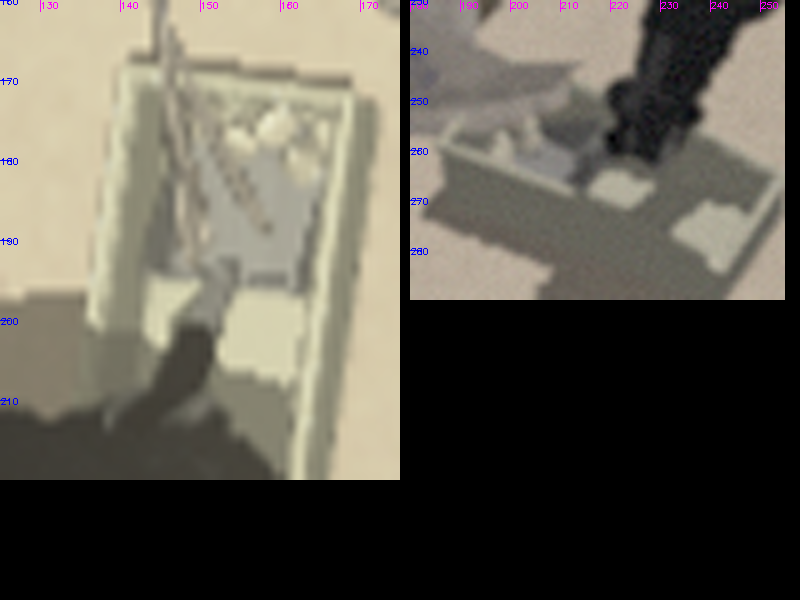

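```bash
python3 -m creep '[{"tx":-0.015,"ty":0,"tz":0.0035,"wx":0,"wy":0,"wz":0,"gripper":0},{"tx":-0.024,"ty":0,"tz":0.006,"wx":0,"wy":0,"wz":0,"gripper":0}]'
python3 - <<'E'
from h import *
s,M=st()
E
```

```text
clock: 5.52
eef_pos: [0.4964, 0.1894, 0.0526]
tcp_rot: [0.21, 2.896, -0.024]
force: [-14.6, 2.2, 14.1]
grip_width: 0.0109
finger_force: 90.0
5.53 pos [0.4964 0.1894 0.0526] F [-14.6   2.2  14.1] w 10.9 gf 90.0 j [ 0.27  0.21 -0.6   0.54 -0.09  0.4 ] 
z [ 0.234 -0.033 -0.972] y [0.144 0.99  0.001]
```

Run:
```python
from h import *
s,M=st(); p=s["eef_pos"]
u=np.array([np.cos(np.radians(-8.5)),np.sin(np.radians(-8.5)),0]);Z=np.array([0,0,1])
for th,l in((5,.001),(10,.004),(15,.009),(20,.015),(25,.022),(29,.035)):
    r=np.radians(th); x,z=-.0399,.0476
    d=(x*np.cos(r)-z*np.sin(r)-x)*u+(x*np.sin(r)+z*np.cos(r)-z+l)*Z
    print(th,(M.T@d/.25).round(4),-th/30)
```

```text
5.53 pos [0.4964 0.1894 0.0526] F [-14.6   2.2  14.1] w 10.9 gf 90.0 j [ 0.27  0.21 -0.6   0.54 -0.09  0.4 ] 
z [ 0.234 -0.033 -0.972] y [0.144 0.99  0.001]
5 [0.018  0.     0.0066] -0.16666666666666666
10 [0.0332 0.0001 0.0069] -0.3333333333333333
15 [0.0454 0.0002 0.0011] -0.5
20 [ 0.0554  0.0002 -0.0072] -0.6666666666666666
25 [ 0.063   0.0002 -0.0181] -0.8333333333333334
29 [ 0.0611  0.0003 -0.0548] -0.9666666666666667
```

```bash
python3 -m creep '[{"tx":0.018,"ty":0,"tz":0.0066,"wx":0,"wy":-0.167,"wz":0,"gripper":0},{"tx":0.033,"ty":0,"tz":0.007,"wx":0,"wy":-0.333,"wz":0,"gripper":0},{"tx":0.045,"ty":0,"tz":0.001,"wx":0,"wy":-0.5,"wz":0,"gripper":0},{"tx":0.055,"ty":0,"tz":-0.007,"wx":0,"wy":-0.667,"wz":0,"gripper":0},{"tx":0.063,"ty":0,"tz":-0.018,"wx":0,"wy":-0.833,"wz":0,"gripper":0},{"tx":0.061,"ty":0,"tz":-0.055,"wx":0,"wy":-0.967,"wz":0,"gripper":0},{"tx":0.061,"ty":0,"tz":-0.055,"wx":0,"wy":-0.967,"wz":0,"gripper":0}]'
python3 - <<'E'
from h import *
s,M=st()
t=get_image("top");s=get_image("side")
comp("c6",[(t,125,160,50,60,8,0,0),(s,180,220,75,70,5,410,0)])
E
```

```text
clock: 6.4
eef_pos: [0.4871, 0.2, 0.0679]
tcp_rot: [0.178, 2.401, -0.078]
force: [-0.6, -0.7, -2.0]
grip_width: 0.0106
finger_force: 88.6
6.4 pos [0.4871 0.2    0.0679] F [-0.6 -0.7 -2. ] w 10.6 gf 88.6 j [ 0.46  0.1  -1.03 -0.19 -0.4   0.47] 
z [ 0.663 -0.105 -0.741] y [ 0.15   0.989 -0.007]
```

View pics/c6.png

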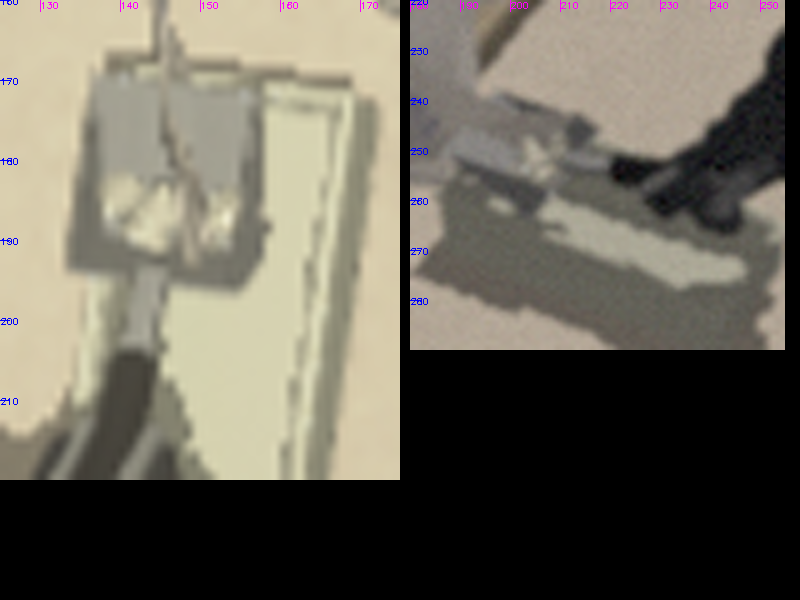

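All the cones are at the back of the tilted scoop (about (148,187) in the top view), and the visible part of the tub is empty. Joint 3 is at its limit, so I'll ease the tilt while lifting, then carry.

```bash
cat >> h.py <<'E'
POT=np.array([.5436,-.1385,.078])
def pose(lip,phi,yaw=-8.5,a0=13.8):
    p=np.radians(yaw);r=np.radians(phi);u=np.array([np.cos(p),np.sin(p),0]);Z=np.array([0,0,1.])
    return np.asarray(lip)+(-.0959*np.cos(r)+.0476*np.sin(r))*u+(.0959*np.sin(r)+.0476*np.cos(r))*Z,Rt(yaw,a0-phi)
E
python3 - <<'E'
from h import *
s,M=st(); p=s["eef_pos"];u=Rt(-8.5,0)[:,0]*-1
def L(d,z): return np.r_[(POT+d*u)[:2],z]
plan([(p+[0,0,.06],Rt(-8.5,36)),((.46,.17,.17),Rt(-8.5,36)),((.448,0,.17),Rt(-8.5,36)),pose(L(-.022,.13),-22),pose(L(-.022,.092),0)])
print("pour")
q=pose(L(-.022,.092),0)
for ph,z in((10,.09),(20,.088),(30,.086)): plan([pose(L(-.022,z),ph)],q)
q=pose(L(-.022,.086),30)
for ph,z in((40,.086),(50,.086),(60,.086)): plan([pose(L(-.022,z),ph)],q)
E
```

```text
6.5 pos [0.4868 0.1991 0.0673] F [-0.2 -0.6 -1. ] w 11.1 gf 88.6 j [ 0.46  0.1  -1.03 -0.19 -0.4   0.47] 
z [ 0.662 -0.107 -0.742] y [ 0.151  0.989 -0.007]
t [-0.1608 -0.0018 -0.1781] w [-0.0147  0.2024  0.0044] rows 1.0 0.6
t [-0.0284 -0.131  -0.1904] w [0. 0. 0.] rows 0.9 0.0
t [-0.0429 -0.6796  0.0312] w [0. 0. 0.] rows 2.7 0.0
t [ 0.1192 -0.4914  0.0706] w [-0.      0.0067  0.    ] rows 2.0 0.0
t [-0.0384  0.      0.0209] w [-0.      0.7333 -0.    ] rows 0.2 2.1
pour
t [-0.0511  0.     -0.0448] w [-0.      0.3333  0.    ] rows 0.3 0.9
t [-0.1104 -0.     -0.0797] w [-0.      0.6667  0.    ] rows 0.5 1.9
t [-0.1763  0.     -0.1032] w [0. 1. 0.] rows 0.8 2.8
t [-0.053   0.     -0.0526] w [-0.      0.3333  0.    ] rows 0.3 0.9
t [-0.1143  0.     -0.0952] w [-0.      0.6667  0.    ] rows 0.6 1.9
t [-0.182  -0.     -0.1265] w [-0.  1. -0.] rows 0.9 2.8
```

```bash
python3 -m creep '[{"tx":-0.08,"ty":0,"tz":-0.09,"wx":0,"wy":0.1,"wz":0,"gripper":0},{"tx":-0.16,"ty":-0.002,"tz":-0.178,"wx":0,"wy":0.2,"wz":0,"gripper":0},{"tx":-0.2,"ty":-0.08,"tz":-0.27,"wx":0,"wy":0.2,"wz":0,"gripper":0},{"tx":-0.2,"ty":-0.132,"tz":-0.36,"wx":0,"wy":0.2,"wz":0,"gripper":0},{"tx":-0.2,"ty":-0.132,"tz":-0.36,"wx":0,"wy":0.2,"wz":0,"gripper":0}]' >/dev/null
python3 - <<'E'
from h import *
s,M=st();u=Rt(-8.5,0)[:,0]*-1
def L(d,z): return np.r_[(POT+d*u)[:2],z]
plan([((.448,0,.17),Rt(-8.5,36)),pose(L(-.022,.13),-22)])
E
```

```text
7.12 pos [0.4592 0.1701 0.1695] F [-0.3  0.7 -1.9] w 10.5 gf 88.7 j [ 0.38 -0.18 -0.85  0.33 -0.31  0.44] 
z [ 0.584 -0.095 -0.806] y [ 0.153  0.988 -0.006]
t [-0.0469 -0.6794  0.0368] w [-0.0141  0.0087 -0.0014] rows 2.7 0.0
t [ 0.1192 -0.4914  0.0706] w [-0.      0.0067  0.    ] rows 2.0 0.0
```

```bash
python3 -m creep '[{"tx":-0.01,"ty":-0.12,"tz":0.005,"wx":-0.01,"wy":0.009,"wz":0,"gripper":0},{"tx":-0.02,"ty":-0.28,"tz":0.015,"wx":-0.014,"wy":0.009,"wz":0,"gripper":0},{"tx":-0.035,"ty":-0.48,"tz":0.028,"wx":-0.014,"wy":0.009,"wz":0,"gripper":0},{"tx":-0.047,"ty":-0.68,"tz":0.037,"wx":-0.014,"wy":0.009,"wz":0,"gripper":0}]' >/dev/null
python3 -m creep '[{"tx":0.04,"ty":-0.18,"tz":0.025,"wx":0,"wy":0,"wz":0,"gripper":0},{"tx":0.09,"ty":-0.34,"tz":0.05,"wx":0,"wy":0,"wz":0,"gripper":0},{"tx":0.11,"ty":-0.44,"tz":0.06,"wx":0,"wy":0.006,"wz":0,"gripper":0},{"tx":0.119,"ty":-0.491,"tz":0.07,"wx":0,"wy":0.006,"wz":0,"gripper":0},{"tx":0.119,"ty":-0.491,"tz":0.07,"wx":0,"wy":0.006,"wz":0,"gripper":0}]' >/dev/null
python3 - <<'E'
from h import *
s,M=st();u=Rt(-8.5,0)[:,0]*-1
def L(d,z): return np.r_[(POT+d*u)[:2],z]
q=pose(L(-.022,.092),0); plan([q])
t=get_image("top");s=get_image("side")
comp("c7",[(t,235,150,80,80,5,0,0),(s,180,130,100,85,4,400,0),(t,125,160,50,60,3,0,410)])
E
```

```text
8.25 pos [ 0.4187 -0.121   0.1407] F [-0.3  0.4 -1.3] w 10.6 gf 88.7 j [-0.68 -0.34 -1.03  0.33  0.3  -0.44] 
z [ 0.573 -0.084 -0.815] y [0.15  0.989 0.003]
t [-0.0241  0.0049  0.0228] w [ 0.0034  0.7199 -0.0053] rows 0.1 2.0
```

View pics/c7.png

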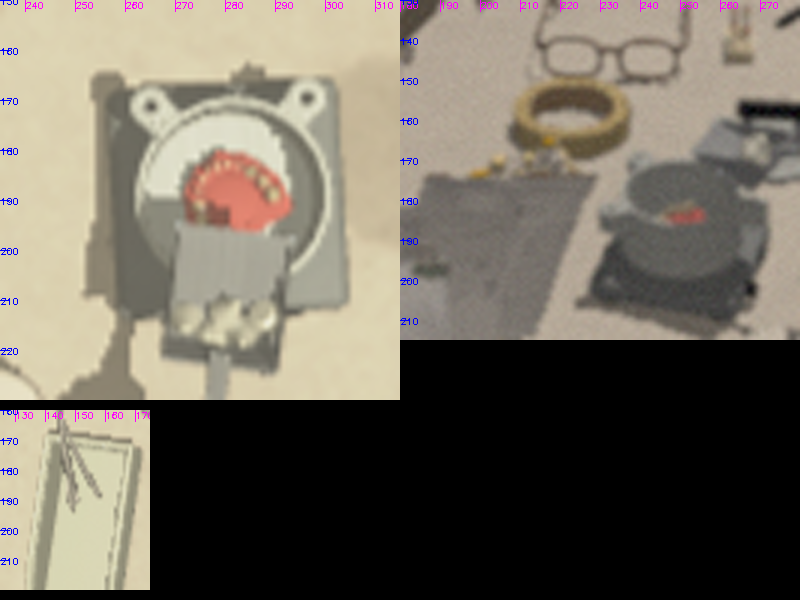

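The tub is empty, and all five cones sit at the back of the scoop at top-view (281,214), with its lip over the pot near (282,195). Now I'll level and pour.

```bash
python3 -m creep '[{"tx":-0.008,"ty":0.002,"tz":0.008,"wx":0,"wy":0.24,"wz":0,"gripper":0},{"tx":-0.016,"ty":0.004,"tz":0.016,"wx":0,"wy":0.48,"wz":0,"gripper":0},{"tx":-0.024,"ty":0.005,"tz":0.023,"wx":0,"wy":0.72,"wz":0,"gripper":0},{"tx":-0.024,"ty":0.005,"tz":0.023,"wx":0,"wy":0.72,"wz":0,"gripper":0}]' >/dev/null
python3 - <<'E'
from h import *
s,M=st();u=Rt(-8.5,0)[:,0]*-1
def L(d,z): return np.r_[(POT+d*u)[:2],z]
plan([pose(L(-.022,.092),0)])
for ph,z in((10,.09),(20,.088),(29,.086)): plan([pose(L(-.022,z),ph)])
E
```

```text
8.85 pos [ 0.4305 -0.1198  0.1413] F [ 0.5  0.9 -1.6] w 10.6 gf 88.7 j [-0.51 -0.07 -0.66  0.75  0.09 -0.36] 
z [ 0.24  -0.033 -0.97 ] y [0.143 0.99  0.001]
t [ 0.0144 -0.0072  0.0036] w [0.0045 0.0072 0.0085] rows 0.1 0.0
t [-0.0368 -0.0074 -0.041 ] w [0.0037 0.3405 0.0089] rows 0.2 1.0
t [-0.0964 -0.0075 -0.0757] w [0.0029 0.6738 0.0092] rows 0.5 1.9
t [-0.1553 -0.0078 -0.0964] w [0.0022 0.9738 0.0095] rows 0.7 2.7
```

```bash
python3 -m creep '[{"tx":-0.037,"ty":-0.007,"tz":-0.041,"wx":0,"wy":0.34,"wz":0.009,"gripper":0},{"tx":-0.064,"ty":-0.007,"tz":-0.058,"wx":0,"wy":0.5,"wz":0.009,"gripper":0},{"tx":-0.096,"ty":-0.007,"tz":-0.076,"wx":0,"wy":0.67,"wz":0.009,"gripper":0},{"tx":-0.125,"ty":-0.007,"tz":-0.087,"wx":0,"wy":0.82,"wz":0.009,"gripper":0},{"tx":-0.155,"ty":-0.007,"tz":-0.096,"wx":0,"wy":0.97,"wz":0.009,"gripper":0},{"tx":-0.155,"ty":-0.007,"tz":-0.096,"wx":0,"wy":0.97,"wz":0.009,"gripper":0}]' >/dev/null
python3 - <<'E'
from h import *
s,M=st();u=Rt(-8.5,0)[:,0]*-1
def L(d,z): return np.r_[(POT+d*u)[:2],z]
for ph,z in((35,.086),(45,.086),(56,.086)): plan([pose(L(-.022,z),ph)])
E
```

```text
9.6 pos [ 0.4596 -0.126   0.1723] F [-0.2  0.  -0.4] w 10.9 gf 88.8 j [-0.4   0.37 -0.05  1.4  -0.06 -0.24] 
z [-0.258  0.041 -0.965] y [0.15  0.989 0.002]
t [-0.0371  0.0004 -0.042 ] w [ 0.0052  0.2026 -0.003 ] rows 0.2 0.6
t [-0.0953  0.0007 -0.0887] w [ 0.0055  0.5359 -0.0026] rows 0.5 1.5
t [-0.1677  0.0009 -0.1275] w [ 0.0058  0.9026 -0.002 ] rows 0.8 2.5
```

```bash
python3 -m creep '[{"tx":-0.037,"ty":0,"tz":-0.042,"wx":0,"wy":0.2,"wz":0,"gripper":0},{"tx":-0.065,"ty":0,"tz":-0.066,"wx":0,"wy":0.37,"wz":0,"gripper":0},{"tx":-0.095,"ty":0,"tz":-0.089,"wx":0,"wy":0.536,"wz":0,"gripper":0},{"tx":-0.13,"ty":0,"tz":-0.11,"wx":0,"wy":0.72,"wz":0,"gripper":0},{"tx":-0.168,"ty":0,"tz":-0.1275,"wx":0,"wy":0.9,"wz":0,"gripper":0},{"tx":-0.168,"ty":0,"tz":-0.1275,"wx":0,"wy":0.9,"wz":0,"gripper":0},{"tx":-0.168,"ty":0,"tz":-0.1275,"wx":0,"wy":0.9,"wz":0,"gripper":0}]' >/dev/null
python3 - <<'E'
from h import *
s,M=st()
t=get_image("top");s=get_image("side");np.save("pics/t8.npy",t)
def whites(im,x0,y0,x1,y1):
    c=im[y0:y1,x0:x1].astype(int); m=((c.min(2)>175)).astype(np.uint8); n,l,st_,ce=cv2.connectedComponentsWithStats(m); return [(int(a[4]),(b+[x0,y0]).round(1).tolist()) for a,b in zip(st_[1:],ce[1:]) if a[4]>4]
t0=np.load("pics/top0.npy")
print("before",whites(t0,255,165,310,225)); print("now",whites(t,255,165,310,225))
# changed pixels vs start outside pot, bench region around the pot
d=(np.abs(t.astype(int)-t0).sum(2)>120)
n,l,S,c=cv2.connectedComponentsWithStats(d[150:240,240:330].astype(np.uint8)); print([(int(a[4]),(b+[240,150]).round(0).tolist()) for a,b in zip(S[1:],c[1:]) if a[4]>5])
E
```

```text
10.47 pos [ 0.5068 -0.1337  0.1938] F [ 0.  -0.4 -1. ] w 11.1 gf 88.8 j [-0.34  0.89  0.66  2.07 -0.12 -0.14] 
z [-0.661  0.102 -0.743] y [0.151 0.989 0.001]
before [(5, [261.8, 165.4]), (13, [271.0, 165.0]), (67, [296.1, 174.5]), (39, [266.3, 172.0]), (331, [273.9, 185.0]), (20, [283.7, 198.5]), (16, [294.5, 201.2]), (139, [262.0, 218.9]), (287, [296.7, 216.7]), (7, [277.4, 216.4])]
now []
[(907, [249.0, 172.0]), (91, [328.0, 163.0]), (38, [288.0, 167.0]), (489, [268.0, 185.0]), (37, [274.0, 168.0]), (24, [295.0, 170.0]), (6, [263.0, 170.0]), (16, [267.0, 172.0]), (84, [295.0, 189.0]), (626, [316.0, 214.0]), (12, [284.0, 199.0]), (53, [273.0, 212.0]), (13, [292.0, 212.0]), (44, [242.0, 217.0]), (43, [241.0, 234.0]), (10, [301.0, 237.0])]
```

Run:
```python
from h import *
s,M=st();u=Rt(-8.5,0)[:,0]*-1;v=Rt(-8.5,0)[:,1]
def L(d,z): return np.r_[(POT+d*u)[:2],z]
T=np.array([.4133,.2062,.0526])-.004*v+.005*u
q=pose(L(-.03,.13),27)
plan([q,pose(L(-.04,.15),0),((.415,.05,.2),Rt(-8.5,15)),(T+[0,0,.15],Rt(-8.5,15)),(T+[0,0,.03],Rt(-8.5,15)),(T+[0,0,.004],Rt(-8.5,15))])
```

```text
10.57 pos [ 0.5068 -0.1337  0.1955] F [1.3 0.2 0.2] w 11.1 gf 88.8 j [-0.34  0.88  0.66  2.07 -0.12 -0.14] 
z [-0.66   0.102 -0.744] y [0.151 0.989 0.001]
t [0.2235 0.0022 0.0905] w [ 0.0043 -0.9568 -0.005 ] rows 1.0 2.7
t [ 0.147  -0.      0.1099] w [ 0.  -0.9 -0. ] rows 0.7 2.5
t [ 0.0721  0.6697 -0.0276] w [ 0.   -0.04 -0.  ] rows 2.7 0.1
t [ 0.0737  0.6009 -0.0305] w [0. 0. 0.] rows 2.4 0.0
t [0.1242 0.     0.4636] w [0. 0. 0.] rows 1.9 0.0
t [0.0269 0.     0.1005] w [0. 0. 0.] rows 0.4 0.0
```

```bash
python3 -m creep '[{"tx":0.07,"ty":0,"tz":-0.06,"wx":0,"wy":-0.1,"wz":0,"gripper":0},{"tx":0.15,"ty":0,"tz":0.01,"wx":0,"wy":-0.45,"wz":0,"gripper":0},{"tx":0.223,"ty":0.002,"tz":0.09,"wx":0,"wy":-0.957,"wz":0,"gripper":0},{"tx":0.223,"ty":0.002,"tz":0.09,"wx":0,"wy":-0.957,"wz":0,"gripper":0}]' >/dev/null
python3 -m creep '[{"tx":0.05,"ty":0,"tz":0.037,"wx":0,"wy":-0.3,"wz":0,"gripper":0},{"tx":0.1,"ty":0,"tz":0.075,"wx":0,"wy":-0.6,"wz":0,"gripper":0},{"tx":0.147,"ty":0,"tz":0.11,"wx":0,"wy":-0.9,"wz":0,"gripper":0},{"tx":0.147,"ty":0,"tz":0.11,"wx":0,"wy":-0.9,"wz":0,"gripper":0}]' >/dev/null
python3 -m creep '[{"tx":0.072,"ty":0.67,"tz":-0.028,"wx":0,"wy":-0.04,"wz":0,"gripper":0},{"tx":0.072,"ty":0.67,"tz":-0.028,"wx":0,"wy":-0.04,"wz":0,"gripper":0},{"tx":0.072,"ty":0.67,"tz":-0.028,"wx":0,"wy":-0.04,"wz":0,"gripper":0},{"tx":0.072,"ty":0.67,"tz":-0.028,"wx":0,"wy":-0.04,"wz":0,"gripper":0}]' >/dev/null
python3 - <<'E'
from h import *
s,M=st();u=Rt(-8.5,0)[:,0]*-1;v=Rt(-8.5,0)[:,1]
T=np.array([.4133,.2062,.0526])-.004*v+.005*u
plan([(T+[0,0,.15],Rt(-8.5,15)),(T+[0,0,.03],Rt(-8.5,15)),(T+[0,0,.004],Rt(-8.5,15))])
t=get_image("top");np.save("pics/t9.npy",t);t0=np.load("pics/top0.npy")
d=(np.abs(t.astype(int)-t0).sum(2)>110)
n,l,S,c=cv2.connectedComponentsWithStats(d[150:240,180:385].astype(np.uint8)); print([(int(a[4]),(b+[180,150]).round(0).tolist()) for a,b in zip(S[1:],c[1:]) if a[4]>3])
c=t[165:215,255:310]
from scipy import ndimage
m=(c.min(2)>150).astype(np.uint8)
E
```

```text
12.07 pos [0.4162 0.0529 0.2005] F [-0.1  0.7 -0.7] w 10.8 gf 88.9 j [-0.05 -0.19 -0.61  0.89 -0.02  0.09] 
z [ 0.256 -0.036 -0.966] y [0.145 0.989 0.002]
t [ 0.0755  0.5889 -0.0279] w [ 0.0051 -0.0009  0.0052] rows 2.4 0.0
t [0.1242 0.     0.4636] w [0. 0. 0.] rows 1.9 0.0
t [0.0269 0.     0.1005] w [0. 0. 0.] rows 0.4 0.0
[(13, [288.0, 178.0]), (13, [268.0, 181.0]), (12, [292.0, 186.0]), (826, [193.0, 216.0])]
```

```bash
python3 -m creep '[{"tx":0.075,"ty":0.589,"tz":-0.028,"wx":0,"wy":0,"wz":0,"gripper":0},{"tx":0.075,"ty":0.589,"tz":-0.028,"wx":0,"wy":0,"wz":0,"gripper":0},{"tx":0.075,"ty":0.589,"tz":-0.028,"wx":0,"wy":0,"wz":0,"gripper":0},{"tx":0.14,"ty":0.589,"tz":0.2,"wx":0,"wy":0,"wz":0,"gripper":0},{"tx":0.2,"ty":0.589,"tz":0.4,"wx":0,"wy":0,"wz":0,"gripper":0},{"tx":0.2,"ty":0.589,"tz":0.4,"wx":0,"wy":0,"wz":0,"gripper":0}]' >/dev/null
python3 - <<'E'
from h import *
s,M=st();u=Rt(-8.5,0)[:,0]*-1;v=Rt(-8.5,0)[:,1]
T=np.array([.4133,.2062,.0526])-.004*v+.005*u
plan([(T+[0,0,.004],Rt(-8.5,15)),(T,Rt(-8.5,15))])
t=get_image("top");t0=np.load("pics/top0.npy")
lip=s["eef_pos"]+.0959*u-[0,0,.0476]
print("lip",lip)
for n,im in(("now",t),):
  for a in(.003,.015,.025,.035,.045): print([int(im[tuple(np.round(proj("top",lip-a*u+b*v)[::-1]).astype(int))].min()) for b in(-.02,-.012,-.005,.002,.009,.016,.021)])
g=cv2.cvtColor(t,cv2.COLOR_RGB2GRAY).astype(int);g0=cv2.cvtColor(t0,cv2.COLOR_RGB2GRAY).astype(int)
d=np.abs(g-g0)[165:212,258:306]; n,l,S,c=cv2.connectedComponentsWithStats((d>15).astype(np.uint8)); print([(int(a[4]),(b+[258,165]).round(0).tolist()) for a,b in zip(S[1:],c[1:]) if a[4]>3])
E
```

```text
12.88 pos [0.413  0.1975 0.0864] F [-0.1  0.2 -0.9] w 10.3 gf 88.9 j [ 0.35  0.04 -0.7   0.6  -0.12  0.49] 
z [ 0.245 -0.039 -0.969] y [ 0.152  0.988 -0.001]
t [0.0141 0.0188 0.1196] w [-0.0039 -0.0207 -0.0073] rows 0.5 0.1
t [0.0041 0.     0.0155] w [0. 0. 0.] rows 0.1 0.0
lip [0.5078338  0.18331537 0.03884056]
[149, 150, 150, 152, 152, 151, 149]
[124, 152, 153, 154, 153, 151, 151]
[108, 152, 153, 154, 154, 152, 151]
[103, 152, 153, 154, 153, 152, 149]
[102, 152, 154, 154, 124, 150, 151]
[(28, [289.0, 179.0]), (26, [269.0, 181.0]), (15, [292.0, 186.0]), (6, [290.0, 195.0])]
```

The blade reads as uniformly steel, so all five cones have left the scoop. The only changes on the scene are inside the pot. Laying the scoop down.

```bash
python3 -m creep '[{"tx":0.014,"ty":0.019,"tz":0.06,"wx":0,"wy":-0.02,"wz":0,"gripper":0},{"tx":0.014,"ty":0.019,"tz":0.12,"wx":0,"wy":-0.02,"wz":0,"gripper":0},{"tx":0.014,"ty":0.019,"tz":0.12,"wx":0,"wy":-0.02,"wz":0,"gripper":0}]'; python3 -m creep '[{"tx":0.003,"ty":0,"tz":0.012,"wx":0,"wy":0,"wz":0,"gripper":0},{"tx":0.003,"ty":0,"tz":0.012,"wx":0,"wy":0,"wz":0,"gripper":0}]'; python3 -c "
from h import *
st()"
```

```text
clock: 13.3
eef_pos: [0.4228, 0.2029, 0.0616]
tcp_rot: [0.22, 2.863, -0.027]
force: [0.6, -0.5, -0.4]
grip_width: 0.0111
finger_force: 88.9
clock: 13.55
eef_pos: [0.4217, 0.2032, 0.0575]
tcp_rot: [0.218, 2.864, -0.027]
force: [-0.8, 0.0, -1.0]
grip_width: 0.0111
finger_force: 88.9
13.55 pos [0.4217 0.2032 0.0575] F [-0.8  0.  -1. ] w 11.1 gf 88.9 j [ 0.36  0.09 -0.74  0.5  -0.13  0.5 ] 
z [ 0.263 -0.038 -0.964] y [0.151 0.988 0.002]
```

Still about 5 mm up, with the pose offset left to make up.

```bash
python3 -m creep '[{"tx":0.005,"ty":0,"tz":0.009,"wx":0,"wy":0,"wz":0,"gripper":0},{"tx":0.006,"ty":0,"tz":0.018,"wx":0,"wy":0,"wz":0,"gripper":0},{"tx":0.006,"ty":0,"tz":0.018,"wx":0,"wy":0,"wz":0,"gripper":0}]'; python3 -c "
from h import *
st()"
```

```text
clock: 13.92
eef_pos: [0.4206, 0.2033, 0.0516]
tcp_rot: [0.218, 2.866, -0.028]
force: [0.2, -0.0, -1.1]
grip_width: 0.0107
finger_force: 89.1
13.93 pos [0.4206 0.2033 0.0516] F [ 0.2 -0.  -1.1] w 10.7 gf 89.1 j [ 0.36  0.1  -0.75  0.48 -0.13  0.5 ] 
z [ 0.262 -0.039 -0.964] y [0.151 0.989 0.001]
```

```bash
python3 -m creep '[{"tx":0.002,"ty":0,"tz":0.008,"wx":0,"wy":0,"wz":0,"gripper":0},{"tx":0.002,"ty":0,"tz":0.008,"wx":0,"wy":0,"wz":0,"gripper":0}]'; python3 -c "
from h import *
st()
lip=lambda:0
t=get_image('top');s=get_image('side')
comp('x',[(t,0,0,10,10,1,0,0)])
np.save('pics/t10.npy',t);np.save('pics/s10.npy',s)
"
```

```text
clock: 14.18
eef_pos: [0.4223, 0.2036, 0.0511]
tcp_rot: [0.218, 2.862, -0.027]
force: [-2.4, -0.4, 8.9]
grip_width: 0.0105
finger_force: 90.5
14.18 pos [0.4223 0.2036 0.0511] F [-2.4 -0.4  8.9] w 10.5 gf 90.5 j [ 0.36  0.1  -0.75  0.48 -0.13  0.5 ] 
z [ 0.266 -0.039 -0.963] y [0.151 0.989 0.002]
```

```bash
python3 -m creep '[{"tx":0,"ty":0,"tz":-0.004,"wx":0,"wy":0,"wz":0,"gripper":40},{"tx":0,"ty":0,"tz":-0.004,"wx":0,"wy":0,"wz":0,"gripper":40},{"tx":0,"ty":0,"tz":-0.004,"wx":0,"wy":0,"wz":0,"gripper":40},{"tx":0,"ty":0,"tz":-0.15,"wx":0,"wy":0,"wz":0,"gripper":40},{"tx":0,"ty":0,"tz":-0.4,"wx":0,"wy":0,"wz":0,"gripper":40},{"tx":0,"ty":0,"tz":-0.5,"wx":0,"wy":0,"wz":0,"gripper":40}]'; python3 -c "
from h import *
st()
t=get_image('top');s=get_image('side');np.save('pics/t11.npy',t);np.save('pics/s11.npy',s)
g=s[235:290,225:290].max(2);n,l,S,c=cv2.connectedComponentsWithStats((g<60).astype(np.uint8));print([(a.tolist(),(b+[225,235]).round(1).tolist()) for a,b in zip(S[1:],c[1:]) if a[4]>20])
m=(np.ptp(t[180:235,135:175].astype(int),axis=2)<12)&(t[180:235,135:175].min(2)>130)
n,l,S,c=cv2.connectedComponentsWithStats(m.astype(np.uint8));print([(a.tolist(),(b+[135,180]).round(1).tolist()) for a,b in zip(S[1:],c[1:]) if a[4]>40])
t=np.load('pics/top0.npy')
m=(np.ptp(t[180:235,135:175].astype(int),axis=2)<12)&(t[180:235,135:175].min(2)>130)
n,l,S,c=cv2.connectedComponentsWithStats(m.astype(np.uint8));print([(a.tolist(),(b+[135,180]).round(1).tolist()) for a,b in zip(S[1:],c[1:]) if a[4]>40])
from scipy.spatial.transform import Rotation
C=np.array([.5222,-.332,.0415])
N1=Rt(193-180+0,0)
for nm,N in(('yaw13',Rt(13,0)),):
    T=C+[0,0,-.019]
    plan([((.44,-.02,.22),Rt(-1,0)),((.48,-.25,.22),Rt(13,0)),(T+[0,0,.08],N),(T,N)])
"
```

```text
clock: 15.02
eef_pos: [0.3886, 0.2087, 0.1733]
tcp_rot: [0.217, 2.862, -0.025]
force: [0.5, -0.1, -0.6]
grip_width: 0.0398
finger_force: 0.0
15.03 pos [0.3886 0.2087 0.1733] F [ 0.5 -0.1 -0.6] w 39.8 gf 0.0 j [ 0.41 -0.09 -0.6   0.83 -0.14  0.54] 
z [ 0.265 -0.037 -0.963] y [0.151 0.989 0.003]
[([37, 0, 11, 7, 44], [266.4, 237.3]), ([18, 26, 21, 10, 104], [253.0, 265.3])]
[]
[]
t [-0.3768 -0.8747 -0.092 ] w [-0.0264  0.5209 -0.2542] rows 3.8 1.6
t [-0.176  -0.9171  0.    ] w [ 0.      0.     -0.4667] rows 3.7 1.3
t [-0.0907 -0.3576  0.47  ] w [0. 0. 0.] rows 2.4 0.0
t [0.   0.   0.32] w [0. 0. 0.] rows 1.3 0.0
```

```bash
python3 -m creep '[{"tx":-0.377,"ty":-0.875,"tz":-0.092,"wx":-0.026,"wy":0.52,"wz":-0.254,"gripper":40},{"tx":-0.377,"ty":-0.875,"tz":-0.092,"wx":-0.026,"wy":0.52,"wz":-0.254,"gripper":40},{"tx":-0.377,"ty":-0.875,"tz":-0.092,"wx":-0.026,"wy":0.52,"wz":-0.254,"gripper":40},{"tx":-0.377,"ty":-0.875,"tz":-0.092,"wx":-0.026,"wy":0.52,"wz":-0.254,"gripper":40}]' >/dev/null
python3 -m creep '[{"tx":-0.176,"ty":-0.917,"tz":0,"wx":0,"wy":0,"wz":-0.467,"gripper":40},{"tx":-0.176,"ty":-0.917,"tz":0,"wx":0,"wy":0,"wz":-0.467,"gripper":40},{"tx":-0.176,"ty":-0.917,"tz":0,"wx":0,"wy":0,"wz":-0.467,"gripper":40},{"tx":-0.176,"ty":-0.917,"tz":0,"wx":0,"wy":0,"wz":-0.467,"gripper":40},{"tx":-0.176,"ty":-0.917,"tz":0,"wx":0,"wy":0,"wz":-0.467,"gripper":40}]' >/dev/null
python3 -c "
from h import *
st()
plan([((.5222,-.3325,.1025),Rt(13,0)),((.5222,-.3325,.0225),Rt(13,0))])
"
```

```text
16.25 pos [ 0.4784 -0.2547  0.2149] F [ 0.2  0.8 -0.8] w 40.4 gf 0.0 j [-0.63  0.26 -0.07  1.25 -0.01 -0.86] 
z [-0.007 -0.002 -1.   ] y [-0.219  0.976 -0.   ]
t [-0.1059 -0.342   0.4489] w [-0.0004 -0.0134 -0.011 ] rows 2.3 0.0
t [0.   0.   0.32] w [0. 0. 0.] rows 1.3 0.0
```

```bash
python3 -m creep '[{"tx":-0.106,"ty":-0.342,"tz":0.25,"wx":0,"wy":-0.013,"wz":-0.011,"gripper":40},{"tx":-0.106,"ty":-0.342,"tz":0.449,"wx":0,"wy":-0.013,"wz":-0.011,"gripper":40},{"tx":-0.106,"ty":-0.342,"tz":0.449,"wx":0,"wy":-0.013,"wz":-0.011,"gripper":40},{"tx":-0.106,"ty":-0.342,"tz":0.449,"wx":0,"wy":-0.013,"wz":-0.011,"gripper":40}]' >/dev/null
python3 -c "
from h import *
st()
plan([((.5222,-.3325,.0225),Rt(13,0))])
"
```

```text
16.75 pos [ 0.5216 -0.3269  0.103 ] F [-0.2  0.3  0.6] w 39.6 gf 0.0 j [-0.69  0.46 -0.06  1.06  0.   -0.92] 
z [-0.002  0.003 -1.   ] y [-0.23   0.973  0.003]
t [ 0.0022 -0.0232  0.3218] w [ 0.0059 -0.0033  0.0104] rows 1.3 0.0
```

```bash
python3 -m creep '[{"tx":0,"ty":0,"tz":0,"wx":0,"wy":0,"wz":0,"gripper":40},{"tx":0,"ty":0,"tz":0,"wx":0,"wy":0,"wz":0,"gripper":40}]' >/dev/null
python3 -c "
from h import *
st()
plan([((.5222,-.3325,.0225),Rt(13,0))])
"
```

```text
17.0 pos [ 0.5238 -0.3285  0.1076] F [ 0.1 -1.1  0.1] w 40.1 gf 0.0 j [-0.69  0.45 -0.06  1.06  0.   -0.92] 
z [ 0.004 -0.003 -1.   ] y [-0.231  0.973 -0.004]
t [ 0.0112 -0.0125  0.3405] w [-0.0079  0.0068  0.0115] rows 1.4 0.0
```

```bash
cat >> h.py <<'E'
def avg(n=6):
    Ps=[];Rs=[]
    for i in range(n):
        get_image("top"); s=manip.read_state(); Ps.append(s["eef_pos"]); Rs.append(s["tcp_rot"])
    Ps=np.array(Ps); M=R.from_rotvec(Rs).mean().as_matrix(); print("avg",Ps.mean(0).round(4),"sd",Ps.std(0).round(4),"z",M[:,2].round(4),"y",M[:,1].round(4),"clock",s["clock"]); return Ps.mean(0),M
E
python3 -c "
from h import *
a=avg()
plan([((.5222,-.3325,.0225),Rt(13,0))],a)
"
```

```text
avg [ 0.5234 -0.3287  0.1066] sd [0.0002 0.     0.0006] z [ 0.0034 -0.0024 -1.    ] y [-0.2304  0.9731 -0.0031] clock 17.3
t [ 0.0092 -0.0128  0.3364] w [-0.006   0.0052  0.0106] rows 1.3 0.0
```

```bash
python3 -m creep '[{"tx":0.009,"ty":-0.013,"tz":0.17,"wx":-0.006,"wy":0.005,"wz":0.011,"gripper":40},{"tx":0.009,"ty":-0.013,"tz":0.336,"wx":-0.006,"wy":0.005,"wz":0.011,"gripper":40},{"tx":0.009,"ty":-0.013,"tz":0.336,"wx":-0.006,"wy":0.005,"wz":0.011,"gripper":40},{"tx":0.009,"ty":-0.013,"tz":0.336,"wx":-0.006,"wy":0.005,"wz":0.011,"gripper":40}]' 
python3 -c "
from h import *
plan([((.5222,-.3325,.0225),Rt(13,0))],avg(4))
st()"
```

```text
clock: 17.8
eef_pos: [0.5222, -0.3329, 0.0224]
tcp_rot: [0.355, -3.121, -0.001]
force: [0.5, -0.9, 0.5]
grip_width: 0.0403
finger_force: 0.0
avg [ 0.5229 -0.3335  0.0232] sd [0.0001 0.0001 0.0001] z [ 1.1e-03 -8.0e-04 -1.0e+00] y [-0.2244  0.9745 -0.001 ] clock 18.0
t [0.0019 0.0043 0.0029] w [-0.0019  0.0017 -0.0011] rows 0.0 0.0
18.0 pos [ 0.5228 -0.3334  0.0231] F [-0.8 -0.1  0.5] w 39.7 gf 0.0 j [-0.7   0.53 -0.16  0.88  0.   -0.92] 
z [ 0.001 -0.001 -1.   ] y [-0.224  0.974 -0.001]
```

Centred. Grip it and lift 40 mm.

```bash
python3 -m creep '[{"tx":0,"ty":0.003,"tz":0,"wx":0,"wy":0,"wz":0,"gripper":0},{"tx":0,"ty":0.003,"tz":0,"wx":0,"wy":0,"wz":0,"gripper":0},{"tx":0,"ty":0.003,"tz":0,"wx":0,"wy":0,"wz":0,"gripper":0},{"tx":0,"ty":0.003,"tz":0,"wx":0,"wy":0,"wz":0,"gripper":0}]' 110
python3 -m creep '[{"tx":0,"ty":0.003,"tz":-0.1,"wx":0,"wy":0,"wz":0,"gripper":0},{"tx":0,"ty":0.003,"tz":-0.3,"wx":0,"wy":0,"wz":0,"gripper":0},{"tx":0,"ty":0.003,"tz":-0.5,"wx":0,"wy":0,"wz":0,"gripper":0},{"tx":0,"ty":0.003,"tz":-0.55,"wx":0,"wy":0,"wz":0,"gripper":0},{"tx":0,"ty":0.003,"tz":-0.55,"wx":0,"wy":0,"wz":0,"gripper":0}]' 
python3 -c "
from h import *
a=avg(4);st()
t=get_image('top');s=get_image('side');np.save('pics/t12.npy',t);np.save('pics/s12.npy',s)
t0=np.load('pics/top0.npy');g=np.abs(cv2.cvtColor(t,7).astype(int)-cv2.cvtColor(t0,7))[160:218,255:310]
n,l,S,c=cv2.connectedComponentsWithStats((g>15).astype(np.uint8)); print([(int(a[4]),(b+[255,160]).round(0).tolist()) for a,b in zip(S[1:],c[1:]) if a[4]>3])
# target: cover grip centre over pot; grasp TCP rel cover kept
T=np.array([.5436,-.1385,.078+.012+.042-.019])
plan([(T+[0,0,.06],Rt(2.2,0)),(T,Rt(2.2,0))],a)
"
```

```text
clock: 18.5
eef_pos: [0.5221, -0.3323, 0.0224]
tcp_rot: [0.355, -3.121, 0.0]
force: [-0.9, -0.6, 6.4]
grip_width: 0.0104
finger_force: 107.9
clock: 19.12
eef_pos: [0.5216, -0.3312, 0.1585]
tcp_rot: [0.354, -3.12, -0.002]
force: [-0.1, -0.4, -2.7]
grip_width: 0.0103
finger_force: 107.9
avg [ 0.5205 -0.3303  0.1563] sd [0.0002 0.0002 0.0004] z [-0.0044  0.0039 -1.    ] y [-0.2243  0.9745  0.0048] clock 19.325
19.32 pos [ 0.5204 -0.3302  0.156 ] F [-0.8  0.7 -2.7] w 10.3 gf 107.9 j [-0.7   0.43  0.03  1.18  0.   -0.92] 
z [-0.005  0.004 -1.   ] y [-0.224  0.975  0.005]
[(1740, [280.0, 181.0]), (6, [257.0, 174.0]), (9, [291.0, 195.0])]
t [-0.262   0.7273 -0.0642] w [ 0.0084 -0.0075  0.3588] rows 3.1 1.0
t [0.   0.   0.24] w [0. 0. 0.] rows 1.0 0.0
```

```bash
python3 -m creep '[{"tx":-0.06,"ty":0.15,"tz":-0.064,"wx":0.008,"wy":-0.007,"wz":0.1,"gripper":0},{"tx":-0.13,"ty":0.35,"tz":-0.064,"wx":0.008,"wy":-0.007,"wz":0.2,"gripper":0},{"tx":-0.2,"ty":0.55,"tz":-0.064,"wx":0.008,"wy":-0.007,"wz":0.3,"gripper":0},{"tx":-0.262,"ty":0.727,"tz":-0.064,"wx":0.008,"wy":-0.007,"wz":0.359,"gripper":0},{"tx":-0.262,"ty":0.727,"tz":-0.064,"wx":0.008,"wy":-0.007,"wz":0.359,"gripper":0},{"tx":-0.262,"ty":0.727,"tz":-0.064,"wx":0.008,"wy":-0.007,"wz":0.359,"gripper":0}]' 
python3 -c "
from h import *
a=avg(4)
T=np.array([.5436,-.1385,.078+.012+.042-.019])
plan([(T+[0,0,.02],Rt(2.2,0))],a)
"
```

```text
clock: 20.18
eef_pos: [0.5446, -0.1395, 0.1744]
tcp_rot: [-0.061, 3.139, -0.004]
force: [-0.2, -0.7, -2.0]
grip_width: 0.0099
finger_force: 108.1
avg [ 0.5445 -0.1404  0.1745] sd [0.     0.0002 0.0001] z [ 0.0023 -0.0024 -1.    ] y [-0.0371  0.9993 -0.0025] clock 20.375
t [0.0038 0.0081 0.1662] w [-0.0047  0.0042 -0.0025] rows 0.7 0.0
```

```bash
python3 -m creep '[{"tx":0.004,"ty":0.008,"tz":0.08,"wx":-0.005,"wy":0.004,"wz":-0.003,"gripper":0},{"tx":0.004,"ty":0.008,"tz":0.166,"wx":-0.005,"wy":0.004,"wz":-0.003,"gripper":0},{"tx":0.004,"ty":0.008,"tz":0.166,"wx":-0.005,"wy":0.004,"wz":-0.003,"gripper":0},{"tx":0.004,"ty":0.008,"tz":0.166,"wx":-0.005,"wy":0.004,"wz":-0.003,"gripper":0}]'  >/dev/null
python3 -c "
from h import *
p,M=avg(4)
t=get_image('top');s=get_image('side');np.save('pics/t13.npy',t);np.save('pics/s13.npy',s)
comp('c13',[(t,245,145,80,80,6,0,0),(s,215,140,64,75,5,480,0)])
print(p[2]+.019-.042)
c=np.r_[p[:2],p[2]+.019-.042+.006]; x=-M[:,0]
x[2]=0;y=np.array([-x[1],x[0],0])
for d in(180,40,-40):
    r=np.radians(d); X=c+.058*(np.cos(r)*x+np.sin(r)*y); print(d,proj('top',X).round(1),proj('side',X).round(1))
"
```

```text
avg [ 0.5443 -0.1381  0.1344] sd [0.0001 0.0001 0.0001] z [ 2.e-03 -4.e-04 -1.e+00] y [-3.940e-02  9.992e-01 -5.000e-04] clock 21.075
0.11139863272953143
180 [283.8 212.9] [268.6 168.8]
40 [264.7 168.8] [231.8 170.2]
-40 [297.5 166.8] [239.  157.7]
```

View pics/c13.png

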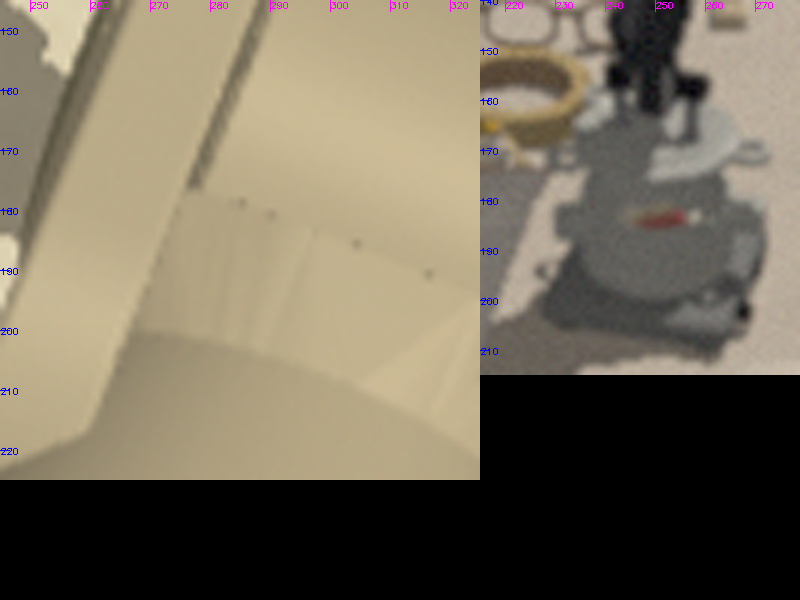

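The arm hides the top view. The side view shows the cover's lone ear at about (269,170) above the lug at about (268,182). I'll work numerically from the side picture.

```bash
python3 -c "
from h import *
s0=np.load('pics/side0.npy').max(2);s=np.load('pics/s13.npy').max(2)
print('ear0 rows164-176 cols260-277');print(s[164:177,260:278])
print('ear1 rows 165-176 cols 225-240');print(s[164:177,225:241])
print('ear2 rows152-165 cols 232-247');print(s[152:165,232:248])
print('lug0 side0 174-187 cols260-277');print(s0[174:188,260:278])
print('lug1 side0');print(s0[175:188,224:240])
print('lug2 side0');print(s0[162:175,231:247])
"
```

```text
ear0 rows164-176 cols260-277
[[158 163 163 163 166 174 184 188 188 188 183 186 187 189 187 186 188 187]
 [157 161 162 161 165 170 176 187 190 186 189 188 188 185 189 183 185 185]
 [160 161 161 163 167 171 176 180 191 183 189 189 185 184 187 183 188 185]
 [160 158 164 163 168 176 175 172 174 175 176 179 187 186 187 181 188 183]
 [154 159 164 167 174 182 171 153 148 141 147 159 176 182 186 183 182 182]
 [161 164 164 173 178 180 159 136 132 130 128 147 172 177 183 180 185 184]
 [162 163 169 173 169 159 149 148 151 153 149 153 162 172 184 184 184 180]
 [167 168 165 156 144 133 135 140 147 151 150 142 145 166 183 182 183 181]
 [169 162 152 139 136 139 133 128 129 132 134 135 149 173 180 182 180 182]
 [154 141 130 134 158 170 167 160 159 154 161 161 170 177 184 181 183 181]
 [128 113 110 143 173 185 184 180 183 181 180 179 180 180 181 186 184 182]
 [100  95  93 126 163 178 190 186 187 185 189 185 182 183 181 185 185 186]
 [ 91  89  89 102 146 174 184 184 187 182 186 182 186 186 184 184 182 186]]
ear1 rows 165-176 cols 225-240
[[125 115 110 105 106 101 103  91 118 142 160 161 162 144 117  9
[... 3857 characters left out ...]
 174 178 180 180 174 180 176]
 [ 88  92  98 108 124 152 171 176 174 179 178 183 176 175 175 174]
 [ 96  97 104 126 148 166 175 176 176 178 177 180 177 178 180 175]
 [100 117 138 154 172 171 173 171 167 168 172 174 177 176 179 178]
 [137 153 163 176 176 171 169 158 150 147 157 164 168 176 181 178]
 [172 175 175 181 179 167 154 149 138 144 155 156 159 171 172 164]
 [181 182 180 178 176 155 130 133 141 153 162 153 146 149 144 135]
 [174 176 178 178 175 153 120 120 134 151 144 132 122 113 104 103]
 [175 174 176 179 177 157 125 120 131 121 111 101  94  96  94  92]
 [177 175 172 174 179 167 140 128 111  99  96  95  92  93  92  88]
 [175 178 174 175 175 165 135 115 102  98  89  94  92  96  91 100]]
```

The side view agrees with the lug and ear predictions to about a millimetre (lug1 hole (232,181.5) against (232.3,181.3) predicted, ear1 hole (232,171.3) against (231.8,171)). Lowering to the hover height.

```bash
python3 -m creep '[{"tx":0,"ty":-0.001,"tz":0.05,"wx":0,"wy":0.003,"wz":0,"gripper":0},{"tx":0,"ty":-0.001,"tz":0.095,"wx":0,"wy":0.003,"wz":0,"gripper":0},{"tx":0,"ty":-0.001,"tz":0.095,"wx":0,"wy":0.003,"wz":0,"gripper":0},{"tx":0,"ty":-0.001,"tz":0.095,"wx":0,"wy":0.003,"wz":0,"gripper":0}]'
python3 -c "
from h import *
a=avg(5)
plan([((.5443,-.1385,.1104),Rt(2.2,0))],a);st()
s=get_image('side');np.save('pics/s14.npy',s);g=s.max(2)
p,M=a;c=np.r_[p[:2],p[2]-.0224+.003]; x=-M[:,0];y=M[:,1]
for d in(180,40,-40):
    r=np.radians(d); X=c+.058*(np.cos(r)*x+np.sin(r)*y); q=proj('side',X); print(d,q.round(1)); i,j=np.round(q).astype(int); print(g[j-6:j+7,i-8:i+9])
"
```

```text
clock: 21.68
eef_pos: [0.5435, -0.1377, 0.1094]
tcp_rot: [0.063, -3.139, -0.001]
force: [0.1, 0.2, -2.7]
grip_width: 0.01
finger_force: 108.1
avg [ 0.5439 -0.1379  0.1099] sd [0.0001 0.     0.0001] z [-6.e-04 -0.e+00 -1.e+00] y [-0.0399  0.9992  0.    ] clock 21.925
t [-0.0014 -0.0026 -0.002 ] w [ 0.     -0.0012  0.0028] rows 0.0 0.0
21.93 pos [ 0.5439 -0.1379  0.11  ] F [-0.3  0.9 -2.9] w 10.2 gf 108.1 j [-0.39  0.35 -0.21  1.01 -0.   -0.43] 
z [-0. -0. -1.] y [-0.04   0.999 -0.   ]
180 [268.4 176.5]
[[153 158 163 164 167 176 182 186 191 189 184 187 186 186 183 184 181]
 [158 158 160 163 164 169 181 190 185 188 186 189 186 183 181 184 180]
 [159 159 164 165 162 170 175 188 186 188 185 185 187 183 181 181 179]
 [152 162 162 163 165 177 181 182 185 180 184 180 185 180 182 181 184]
 [156 159 160 161 175 182 182 178 168 167 173 178 181 178 181 185 183]
 [160 162 159 170 172 182 170 150 140 139 147 164 174 183 182 186 185]
 [162 167 167 167 172 166 160 143 139 139 143 154 169 178 183 185 187]
 [163 168 169 171 162 156 149 153 163 161 151 149 158 171 187 186 188]
 [164 171 167 158 137 122
[... 1513 characters left out ...]
113 109 110 125 152 176 147  75  18  28  21  32  54  59  42]
 [116 105  99 104 112 130 153 164 134  64  17  20  23  30  52  53  42]
 [100  97  98  98 124 146 145 140 117  82  58  37  40  56  74  61  40]
 [ 96  99  97 106 127 143 150 145 150 149 118  72  72  95 103  67  35]
 [ 96  99 110 125 134 131 137 161 187 191 158 102  80 104 109  79  37]
 [109 126 145 161 153 135 136 155 179 193 157 101  81  92  88  72  30]
 [148 158 177 179 174 157 149 153 169 166 146  93  74  81  85  65  44]
 [176 181 189 184 173 166 163 164 162 158 130  92  73  83  86  74  60]
 [187 189 182 177 170 166 168 162 142 133 111  87  73  83  86  94  81]
 [183 184 180 171 166 161 159 146 117  97  84  80  77  78  86  92  90]]
```

```bash
python3 -c "
from h import *
t=np.load('pics/t12.npy');t0=np.load('pics/top0.npy')
d=(np.abs(t.astype(int)-t0).sum(2)>100)[140:258,105:262]
n,l,S,c=cv2.connectedComponentsWithStats(d.astype(np.uint8)); print([(int(a[4]),(b+[105,140]).round(0).tolist()) for a,b in zip(S[1:],c[1:]) if a[4]>4])
st()
from bench import order
print(order.hand_in())"
```

```text
[(5169, [202.0, 220.0]), (13, [158.0, 178.0]), (13, [161.0, 188.0]), (5, [146.0, 194.0]), (15, [158.0, 197.0]), (18, [142.0, 206.0]), (143, [150.0, 219.0]), (7, [255.0, 257.0])]
21.98 pos [ 0.5439 -0.1378  0.1099] F [-0.2  0.3 -2.5] w 10.1 gf 108.1 j [-0.39  0.35 -0.21  1.01 -0.   -0.43] 
z [-0.001  0.    -1.   ] y [-0.04   0.999  0.   ]
the job is handed in; nothing more can be done
None
```

The job is handed in at 22 s with no verdict returned: the scoop emptied over the pot (all five cones by its clean blade, though I couldn't count them inside) and lies back in the tub, no spill showed where the arm left the bench visible, and the cover is held level about 9.5 mm above the rim with its ear holes within about 1 mm of the lugs in the side view (the arm hid the top view).

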